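# Tighten a denture flask press with its tommy bar

### The arm

A 6-joint arm with a two-finger parallel gripper is mounted at the origin on the work surface. World frame = base frame: x ahead of the robot, y to its left, z up, the work surface at z = 0. Lengths are in m, angles in rad, forces in N, time in s.
With the tool pointing down it reaches from about 0.25 to 0.8 m from the base axis. Payload 8.5 kg.
Tool frame: the origin (TCP) lies between the finger pads; the fingertips stand ctrl.tips_ahead ahead of it and the grasp point (between the pads) is the TCP (ctrl.tips_ahead is the distance from the TCP to the fingertips, in m); x points along the fingers, y is the direction in which the jaws open and shut, and the axes are right-handed (so a half turn about x gives the same grasp; the last joint's range is limited). The gripper opens to 85 mm and grips with 20 to 120 N. Pads are 22 mm wide; open, the fingers measure 114 mm over their backs; the gripper's body (76 mm by 85 mm) begins 54 mm behind the grasp point. The pads swing forward as they close: fully open they stand 13 mm farther back than shut.
Start: joints at [1.167, 0.238, -0.013, 1.319, 0, 1.571], TCP at [0.206, 0.483, 0.25] pointing down, gripper open.
Joint ranges: [-2.66, 2.66], [-1.03, 1.9], [-1.14, 1.46], [-1.82, 2.27], [-1.45, 1.34], [-3.14, 3.14]. Speed limits (rad/s): [2.22, 2.22, 2.79, 3.14, 3.14, 3.14].

### API

Orientations are given as a rotation vector (axis times angle).
In Python, from rig import ctrl, cams gives the robot as it stands. The module is installed in compiled form; this text tells all that it offers.
- The arm moves only by the tool play_rows, never from a script. Its argument "commands" is one flat list of numbers, 4 for each row, row after row: the shift along the tool's x, y, z in cm, then the turn about the tool's x in degrees. A call has 1 to 8 rows; each row shifts and turns the commanded pose from where the row before left it, along the tool's axes as they then stand; what a row does not reach is not made up. A row lasts 1/10 s, in which the tool goes at most 50 mm and 8.59 degrees, less where a joint would pass 70% of its speed; a pose out of reach is approached as far as the arm can. A call is refused whole if a number of a shift passes 5 or a number of a turn 8.59, either way. A call with a gripper value outside its range is refused whole. "fingers" is the opening, from -1 (shut) to 1 (fully open), so that 0 is half open, set as the call begins (left out, the last holds). The fingers move at their own pace and stop on an object; "squeeze" is the grip in N (left out, the last holds). Time passes only in rows, so rows that do not move let the fingers close. It gives the time, the measured TCP pose, the force and the opening at its end, in the units of the state.
- ctrl.observe(): the state, without advancing time (a new reading comes with each control period).
- cams.read_camera(name): name is "side" or "top"; returns the picture (384x512x3 uint8, red, green, blue); there is no depth.
- cams.camera_info(name): a dict with "mtx" (3x3 intrinsics, pixels), "D" ([k1, k2, p1, p2, k3] as OpenCV has them; the pictures are not rectified), "rvec" (rotation vector, rad) and "tvec" (3), from world to camera coordinates, as OpenCV has them. Camera axes: x right, y down, z forward; pixel columns grow to the right and rows downward; lengths in m; the calibration is good to about 2 mm. A picture is of the moment at which its call begins. camera_info takes no time and is no camera call.
- ctrl.close_job(): hands the job in, once; it reports no verdict.
Trained networks look in the newest picture that a camera, given by its name, has taken for a name from the list of things; names that differ only in an ending like _2 or _b are one class to them, and where a whole thing is asked for, a point or a joint stands for the part that bears it (a point fixed in the world has none). Each returns a list of dicts, best first, with "confidence" (0 to 1); they miss things now and then, are a little off and sometimes report something else, mostly with a low value. They report only what shows in the picture. A call takes as long as a camera call. They do not tell look-alikes from the thing itself.
- cams.recognise(camera, label): "rect" ([left, top, right, bottom] as shares, 0 to 1, of the picture: columns of its width, rows of its height, round what is visible of it).
- cams.silhouettes(camera, label): "pixels" (384x512 bool, what is visible of it) and "rect" ([left, top, right, bottom] as shares, 0 to 1, of the picture: columns of its width, rows of its height, round what is visible of it).
- cams.spot_point(camera, label): "centre" ([column, row] as shares, 0 to 1, of the picture: columns of its width, rows of its height: a listed point, or the origin of a listed thing).
The state is a dict: "time": time; "joint_positions": joint angles; "qvel": joint speeds; "joint_efforts": joint torques, N m; "tool_pos": TCP position; "tcp_rot": TCP orientation; "wrist_force": force on the tool from outside, world axes, zero at the start; "ft_torque": the same for the moment, N m; "gripper_width": finger opening in m.
Only numpy, scipy, OpenCV 4.12 (cv2) and the standard library are available. Lean on these libraries where they do the work, as an engineer would, in place of code of your own. Each camera call takes 0.05 s, during which the arm holds its last target.

### The job

Clamp the brass flask that stands in the hand press: take the orange-gripped tommy bar from its blue rest, push it into the holes of the round collar on top of the press and turn the collar clockwise (seen from above), moving the bar on from hole to hole, until the press bites and the collar has become clearly stiffer, about one and a half times the effort of running free, and no tighter, or the mould cracks. Then lay the bar back in its rest the way it lay. Turn the collar only with the bar, and leave the other things on the bench where they are.

Things in the scene. Friction and masses are not known exactly. Their poses are not given: they have to be found in the camera images.
- press: Green hand press, fixed. Origin: centre of underside, on the collar's axis, z up, front (-x) looks roughly to the robot. Base 130 (x) x 190 (y) x 14 mm. Two 22 mm columns at y = -65 and +65 mm rise to 178 mm (29 mm nuts at 138 to 150 mm) and block the bar: in the collar it swings freely only about 70 degrees either side of the front. Crossbar 44 (x) x 162 (y) mm, top at 138 mm.
- collar: Steel threaded collar on top of the press, 92 mm diameter, 26 mm tall; turns at constant height about the press axis. Origin: on the axis at the hole centres, 161 mm above the bench. x runs out along one of four level radial holes 90 degrees apart; a red stroke on top marks each. Clockwise from above lowers the platen 5 mm per radian. It stays where it is left.
- collar_hole (a point): Mouth of one collar hole, on the rim 46 mm from the axis. All four holes: 13.5 mm wide, 14 mm high, 27 mm deep (bottom 19 mm from the axis). The threaded spindle, 22 mm diameter, stands up through the collar's middle to 211 mm above the bench or less.
- collar_axis (a point): Fixed point on the collar's axis at hole height. Effort to turn: friction, about 0.9 N m about this axis running free. From the moment the pad meets the flask it grows by about 1.6 N m per radian. The turn to that first touch is not known beforehand: 1.8 to 2.7 rad, more than one stroke. A stiffly held bar bears on the holes with 7 to 20 N and a wrist moment: judge by the moment about the axis.
- platen: Spindle and round steel platen (72 mm diameter) that the collar drives down. Origin: on the axis, 6 mm below the steel disc's lower face. Under it sits a 60 mm square brass pad whose standoff varies by up to 4 mm and is not measured, so poses do not tell when it meets the flask.
- flask: Brass denture flask, 80 x 78 x 45 mm with a pale seam, already centred under the platen on a sprung square plate (80 N/mm). Origin: centre of its underside. To be clamped with about 100 N (60 to 160 N), at which the moment to turn the collar is about 0.5 N m (0.3 to 0.8) more than running free.
- bar: Tommy bar, 165 mm long, 0.13 to 0.25 kg, lying level in its rest. Origin: on its centre line where it is best grasped, near the centre of mass; x runs to the tip. Orange grip 16 x 16 mm from x = -45 to +30 mm, steel rod 10 mm diameter from +30 to +105 mm tapering to 4 mm over the last 15 mm, round butt 22 mm diameter from -60 to -45 mm.
- bar_tip (a point): Middle of the bar's pointed end, 105 mm from its origin.
- rest: Black plate 150 x 64 x 10 mm with two blue U cradles, fixed. Origin: at bench height under the bar's grasping place. Cradle for the grip at x = -33 mm: floor 42 mm high, 14 mm long, 26 mm wide inside, cheeks to 51 mm. For the rod at x = +70 mm: floor 45 mm high, 16 mm long, 20 mm wide, cheeks to 56 mm. The bar lies in it with its origin 50 mm above this one, tip towards +x.
- model: Plaster tooth model, 62 x 70 x 27 mm, bystander. Origin: centre of its underside.
- tub: White tub with blue lid, 92 mm diameter, 125 mm tall, bystander. Origin: centre of its underside.
- bowl: Green mixing bowl, 116 mm diameter, 65 mm tall, bystander. Origin: centre of its underside.
- amber: Amber bottle, 60 mm diameter, 110 mm tall, bystander. Origin: centre of its underside.
- spatula: Spatula, 190 mm long, lying between robot and press, bystander.
- spare_flask: Half of a brass flask, 80 x 78 x 24 mm, bystander. Origin: centre of its underside.
Mind the look-alikes: they are no part of the job. Leave any pink or purple look-alike of the press alone.

How it is judged:
By the outcome, as a careful person would: the job done as asked, in the order asked, and still so for the second after the job is handed in, with the robot touching nothing.
It also fails if it takes over 72 s, if anything falls off the work surface, if the arm or the gripper's body presses on something with over 40 N, if the wrist force passes 120 N, or if a joint passes its speed limit or range.

## Working session

There is one attempt and no reset: what is moved stays moved. The work goes in short steps, Python scripts to look and compute and a tool call to move; the robot and the scene stay as the last step left them, time stands still between calls to the robot, and variables do not carry over. Pictures are saved under pics/ and viewed, and the job is handed in when it is done.

Besides the shell and the picture viewer there is one more tool, called after "Request:" as name(argument=value, ...), one argument or row to a line, values as JSON. play_rows: Moves the arm, as the interface text tells. Its arguments: {"type":"object","properties":{"commands":{"type":"array","items":{"type":"number"}},"fingers":{"type":"number"},"squeeze":{"type":"number"}},"required":["commands"]}

```bash
mkdir -p pics; ls
python3 - <<'E'
from rig import ctrl,cams
import cv2
print(ctrl.observe(), ctrl.tips_ahead)
for n in("side","top"):
    im=cams.read_camera(n); cv2.imwrite(f"pics/{n}0.png",im[:,:,::-1])
    i=cams.camera_info(n); print(n,i)
E
```

```text
pics
{'time': 0.0, 'joint_positions': array([ 1.16703963e+00,  2.38794719e-01, -1.41949863e-02,  1.31917304e+00,
       -4.60416870e-05,  1.57079886e+00]), 'qvel': array([-0.00053392,  0.00055054, -0.00115441, -0.0003683 ,  0.00037903,
       -0.00166708]), 'joint_efforts': array([-9.15903438e-04, -5.38768280e+01,  3.46436834e+01,  1.81374955e-02,
       -1.02630197e-04,  6.64451022e-06]), 'tool_pos': array([0.20613577, 0.48246163, 0.24969335]), 'tcp_rot': array([ 0.315667  ,  1.54772209, -0.31779618]), 'wrist_force': array([-0.05172978, -0.57073586,  0.23549267]), 'ft_torque': array([-0.00300754, -0.01955955, -0.00083865]), 'gripper_width': 0.08522712035794415} 0.019
side {'mtx': array([[463.98779409,   0.        , 254.70129884],
       [  0.        , 463.98779409, 201.66361115],
       [  0.        ,   0.        ,   1.        ]]), 'D': array([0.02589427, 0.        , 0.        , 0.        , 0.        ]), 'rvec': array([ 2.03142263,  1.18852582, -0.5506968 ]), 'tvec': array([-0.24303015, -0.16709395,  1.97854606])}
top {'mtx': array([[470.48082579,   0.        , 247.48746402],
       [  0.        , 470.48082579, 193.41578189],
       [  0.        ,   0.        ,   1.        ]]), 'D': array([0.06271888, 0.        , 0.        , 0.        , 0.        ]), 'rvec': array([ 2.12962259, -2.15503747,  0.12405617]), 'tvec': array([0.0413242 , 0.49840552, 1.350044  ])}
```

View pics/side0.png

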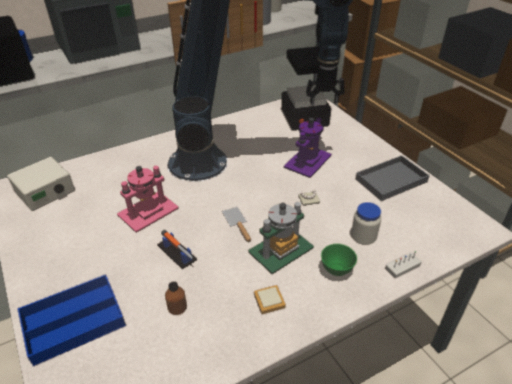

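View pics/top0.png

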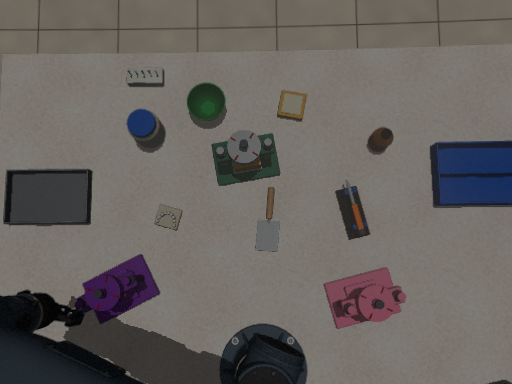

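The green press is at side (282,235) and top (245,155). The pink one (145,195 side; 365,297 top) and the purple one (310,145 side; 118,290 top) are look-alikes. The bar with its rest is at side (177,247) and top (352,210). I'll take enlarged crops and network spots next.

```bash
cat > h.py <<'E'
import numpy as np, cv2
from rig import ctrl,cams
from scipy.spatial.transform import Rotation as R
from scipy.optimize import least_squares
INF={n:cams.camera_info(n) for n in("side","top")}
def proj(n,P):
    i=INF[n]; return cv2.projectPoints(np.asarray(P,float).reshape(-1,3),i["rvec"],i["tvec"],i["mtx"],i["D"])[0].reshape(-1,2)
def ray(n,px):
    i=INF[n]; u=cv2.undistortPoints(np.array([[px]],float),i["mtx"],i["D"])[0,0]
    Rm=cv2.Rodrigues(i["rvec"])[0]; return -Rm.T@i["tvec"], Rm.T@np.array([u[0],u[1],1])
def onz(n,px,z):
    o,d=ray(n,px); return o+d*(z-o[2])/d[2]
def tri(ps,pt):
    f=lambda P:np.r_[proj("side",P)[0]-ps,proj("top",P)[0]-pt]
    r=least_squares(f,onz("top",pt,0.05)); return r.x,r.fun
def crop(n,c,w,s,name,im=None):
    im=cams.read_camera(n) if im is None else im
    x,y=int(c[0]-w/2),int(c[1]-w*0.375)
    x=max(x,0);y=max(y,0)
    k=im[y:y+int(w*.75),x:x+w][:,:,::-1]
    cv2.imwrite(f"pics/{name}.png",cv2.resize(k,None,fx=s,fy=s,interpolation=cv2.INTER_CUBIC)); print(name,"origin",x,y,"scale",s)
E
python3 - <<'E'
from h import *
S=cv2.imread("pics/side0.png")[:,:,::-1];T=cv2.imread("pics/top0.png")[:,:,::-1]
crop("side",(282,230),100,8,"cs_press",S);crop("top",(245,158),100,8,"ct_press",T)
crop("side",(177,247),80,9,"cs_bar",S);crop("top",(352,210),100,8,"ct_bar",T)
for n in("side","top"):
    for l in("press","collar_hole","collar_axis","collar","bar","bar_tip","rest","flask"):
        print(n,l,[(round(d["confidence"],2),(np.array(d["centre"])*[512,384]).round(1).tolist()) for d in cams.spot_point(n,l)][:8])
E
```

```text
cs_press origin 232 192 scale 8
ct_press origin 195 120 scale 8
cs_bar origin 137 217 scale 9
ct_bar origin 302 172 scale 8
side press [(0.97, [307.2, 164.4]), (0.61, [280.2, 250.1]), (0.59, [146.9, 213.5]), (0.18, [310.3, 202.1])]
side collar_hole [(0.95, [125.1, 181.8]), (0.74, [266.7, 218.2]), (0.56, [298.5, 129.5])]
side collar_axis [(0.95, [283.2, 217.8]), (0.72, [305.9, 127.4]), (0.62, [142.9, 178.9])]
side collar [(0.67, [138.4, 178.5]), (0.62, [310.5, 129.8]), (0.56, [281.2, 217.3])]
side bar [(0.45, [173.7, 242.9])]
side bar_tip [(0.7, [195.5, 257.9])]
side rest [(0.57, [175.8, 249.5]), (0.23, [270.9, 300.2])]
side flask [(0.62, [281.5, 243.8]), (0.5, [269.6, 300.3])]
top press [(0.78, [362.6, 295.5]), (0.64, [247.5, 160.7]), (0.63, [119.2, 289.8]), (0.62, [377.1, 140.0])]
top collar_hole [(0.73, [256.9, 156.8]), (0.62, [393.1, 312.5]), (0.57, [118.7, 295.3]), (0.2, [245.8, 146.5])]
top collar_axis [(0.91, [104.8, 292.7]), (0.72, [242.3, 151.5]), (0.72, [267.5, 216.4]), (0.7, [374.3, 303.2])]
top collar [(0.91, [243.8, 143.8]), (0.89, [100.7, 294.6]), (0.85, [372.7, 300.3])]
top bar [(0.61, [354.3, 211.8]), (0.36, [354.1, 212.0])]
top bar_tip [(0.68, [346.4, 178.0]), (0.4, [290.6, 103.5])]
top rest [(0.66, [354.5, 215.8]), (0.25, [245.2, 155.1])]
top flask [(0.59, [245.7, 154.6]), (0.36, [243.1, 145.4])]
```

View pics/cs_press.png

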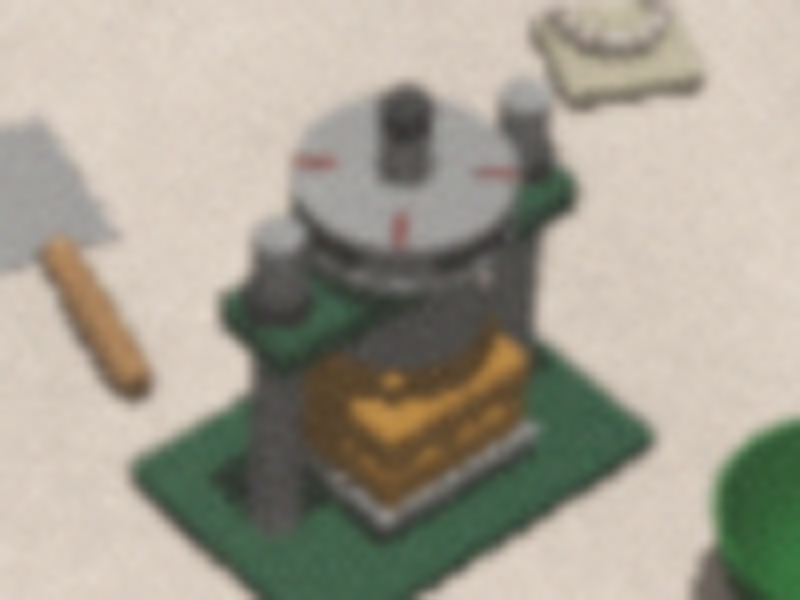

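View pics/ct_press.png

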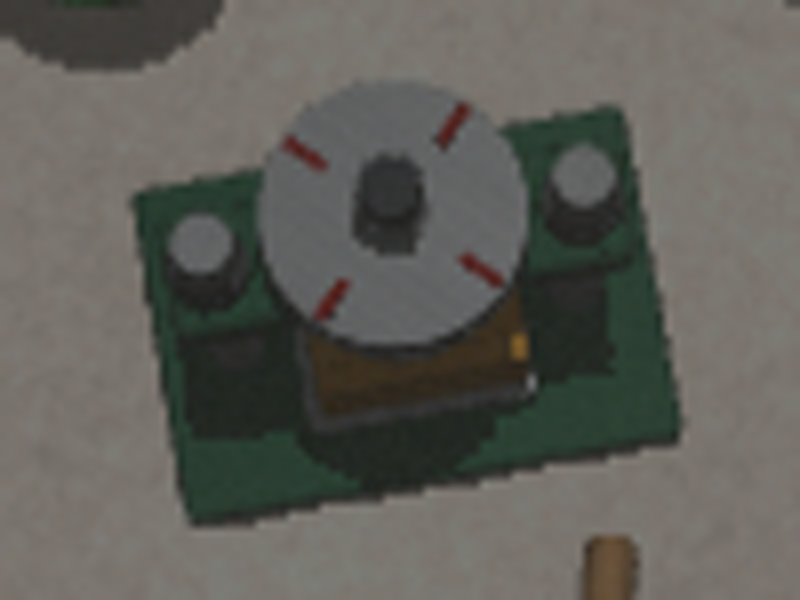

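View pics/cs_bar.png

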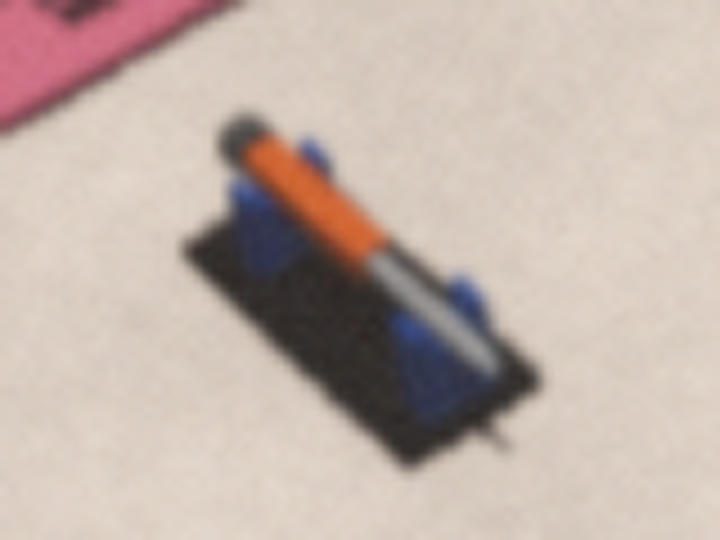

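View pics/ct_bar.png

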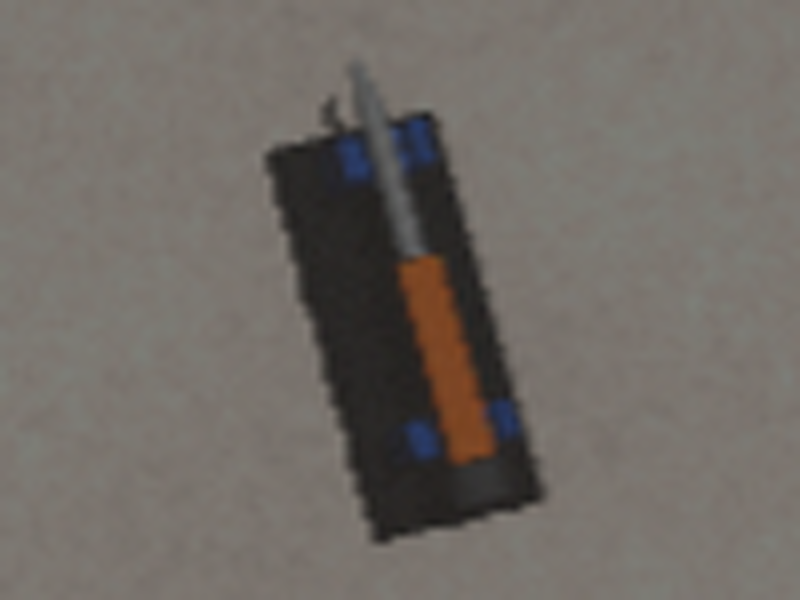

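Confirmed: the green press has the flask in it, and the orange bar lies in the blue cradles. Now I'll fit the poses.

```bash
cat > fit0.py <<'E'
from h import *
Tp=lambda x,y:(195+(x+.5)/8-.5,120+(y+.5)/8-.5); Sp=lambda x,y:(232+x/8,192+y/8)
def model(p):
    x,y,yaw,c=p
    def W(l,a=yaw): 
        l=np.asarray(l,float);R_=np.array([[np.cos(a),-np.sin(a)],[np.sin(a),np.cos(a)]]); return np.r_[[x,y]+R_@l[:2],l[2]]
    C=[]
    # top: picture up=+x, left=+y
    for l,px in [((.065,.095,.014),(135,195)),((.065,-.095,.014),(622,105)),((-.065,-.095,.007),(680,437)),((-.065,.095,.007),(192,522)),
                 ((0,.065,.178),(202,243)),((0,-.065,.178),(583,177)),((0,0,.174),(392.5,212.5))]:
        C.append(("top",W(l),Tp(*px)))
    for k,px in [(0,(468,104)),(1,(285,140)),(2,(320,320)),(3,(502,285))]:
        C.append(("top",W((.045,0,.174),c+k*np.pi/2),Tp(*px)))
    for l,px in [((0,-.065,.178),(280,235)),((0,.065,.178),(525,97)),((0,0,.174),(405,172))]:
        C.append(("side",W(l),Sp(*px)))
    return C
def f(p): return np.concatenate([proj(n,P)[0]-px for n,P,px in model(p)])
p0=[.6,.05,.2,-.6]
r=least_squares(f,p0,loss="soft_l1"); print("press x y yaw collar",r.x.round(4),np.degrees(r.x[2:]).round(2)); print(f(r.x).reshape(-1,2).round(1).tolist())
# side red strokes prediction
x,y,yaw,c=r.x
for k in range(4):
    a=c+k*np.pi/2; print(k,np.degrees(a).round(1),((proj("side",[x+.045*np.cos(a),y+.045*np.sin(a),.174])[0]-[232,192])*8).round(0))
# bar
Bs=lambda x,y:(137+x/9,217+y/9); Bt=lambda x,y:(302+x/8,172+y/8)
def fb(p):
    x,y,z,a=p
    def W(l,w=0,dz=0): return [x+l*np.cos(a)-w*np.sin(a),y+l*np.sin(a)+w*np.cos(a),z+dz]
    C=[("top",W(.105),Bt(355,62)),("top",W(.03,.008,.008),Bt(398,265)),("top",W(.03,-.008,.008),Bt(441,257)),("top",W(-.045,.008,.008),Bt(452,462)),("top",W(-.045,-.008,.008),Bt(495,455)),
       ("side",W(.03,-.008,.008),Bs(362,250)),("side",W(.03,.008,.008),Bs(388,240)),("side",W(-.045,.008,.008),Bs(268,130)),("side",W(-.045,-.008,.008),Bs(240,142))]
    return np.concatenate([proj(n,P)[0]-px for n,P,px in C])
r=least_squares(fb,[.45,-.15,.05,.2]);print("bar",r.x.round(4),np.degrees(r.x[3])); print(r.fun.reshape(-1,2).round(1).tolist())
E
python3 fit0.py
```

```text
press x y yaw collar [ 0.6081  0.0415  0.1635 -0.6072] [  9.37 -34.79]
[[-0.8, -0.8], [0.1, -0.4], [0.5, 0.1], [-0.6, 0.4], [-0.1, -0.1], [0.2, -0.3], [0.1, -0.1], [0.1, -0.2], [-0.3, -0.2], [-0.3, 0.1], [0.4, 0.0], [-0.6, -0.4], [-0.3, -0.6], [-0.5, -0.5]]
0 -34.8 [395. 246.]
1 55.2 [515. 175.]
2 145.2 [407.  93.]
3 235.2 [289. 161.]
bar [ 0.4314 -0.2758  0.0498  0.2302] 13.189765734993316
[[-0.1, -0.3], [-0.6, -0.3], [-0.5, -0.7], [-0.2, 0.6], [-0.1, 0.1], [-1.3, 0.5], [-0.2, -0.8], [0.3, -0.3], [-0.5, 0.6]]
```

```bash
cat > st.py <<'E'
from h import *
s=ctrl.observe()
Rm=R.from_rotvec(s["tcp_rot"]).as_matrix()
print("t",round(s["time"],2),"p",s["tool_pos"].round(4),"w",round(s["gripper_width"],4),"q",s["joint_positions"].round(3))
print("x",Rm[:,0].round(3),"y",Rm[:,1].round(3),"z",Rm[:,2].round(3),"F",s["wrist_force"].round(2),"M",s["ft_torque"].round(3))
print("z-axis heading deg",np.degrees(np.arctan2(Rm[1,2],Rm[0,2])).round(2), "y heading",np.degrees(np.arctan2(Rm[1,1],Rm[0,1])).round(2))
E
python3 st.py
```

```text
t 0.9 p [0.2063 0.4827 0.2503] w 0.0852 q [ 1.167  0.238 -0.013  1.319  0.     1.571]
x [-0. -0. -1.] y [ 0.393  0.92  -0.   ] z [ 0.92  -0.393 -0.   ] F [ 0.27  0.8  -0.33] M [0.039 0.034 0.037]
z-axis heading deg -23.14 y heading 66.86
```

```bash
cat > plan.py <<'E'
from h import *
def cur():
    s=ctrl.observe(); Rm=R.from_rotvec(s["tcp_rot"]).as_matrix()
    return np.r_[s["tool_pos"],np.degrees(np.arctan2(Rm[1,2],Rm[0,2]))]
def sim(p,rows):
    p=np.array(p,float)
    for a,b,c,t in np.reshape(rows,(-1,4)):
        h=np.radians(p[3]); p[2]-=a/100
        p[:2]+=b/100*np.array([-np.sin(h),np.cos(h)])+c/100*np.array([np.cos(h),np.sin(h)]); p[3]-=t
    return p
def to(p,q,n,dec=2):
    """n rows from pose p to q (x,y,z,heading deg), straight; errors of rounding carried on"""
    p=np.array(p,float);q=np.array(q,float);rows=[];c=p.copy()
    for i in range(1,n+1):
        g=p+(q-p)*i/n; d=g-c; h=np.radians(c[3])
        r=[round(v,dec) for v in(-d[2]*100,(-np.sin(h)*d[0]+np.cos(h)*d[1])*100,(np.cos(h)*d[0]+np.sin(h)*d[1])*100,-d[3])]
        rows+=r; c=sim(c,r)
    print(rows,"end",c.round(4)); return rows,c
E
python3 - <<'E'
from plan import *
p=cur(); r,c=to(p,[.4314,-.2758,.20,13.19],16)
E
```

```text
[np.float64(0.31), np.float64(-3.81), np.float64(3.16), np.float64(-2.27), np.float64(0.32), np.float64(-3.92), np.float64(3.0), np.float64(-2.27), np.float64(0.31), np.float64(-4.05), np.float64(2.85), np.float64(-2.27), np.float64(0.32), np.float64(-4.15), np.float64(2.68), np.float64(-2.27), np.float64(0.31), np.float64(-4.26), np.float64(2.52), np.float64(-2.27), np.float64(0.32), np.float64(-4.35), np.float64(2.34), np.float64(-2.27), np.float64(0.31), np.float64(-4.45), np.float64(2.17), np.float64(-2.27), np.float64(0.32), np.float64(-4.52), np.float64(2.0), np.float64(-2.27), np.float64(0.31), np.float64(-4.6), np.float64(1.81), np.float64(-2.27), np.float64(0.31), np.float64(-4.67), np.float64(1.63), np.float64(-2.27), np.float64(0.32), np.float64(-4.73), np.float64(1.44), np.float64(-2.28), np.float64(0.31), np.float64(-4.79), np.float64(1.26), np.float64(-2.27), np.float64(0.32), np.float64(-4.82), np.float64(1.06), np.float64(-2.27), np.float64(0.31), np.float64(-4.87), np.float64(0.87), np.float64(-2.27), np.float64(0.32), np.float64(-4.9), np.float64(0.68), np.float64(-2.27), np.float64(0.31), np.float64(-4.92), np.float64(0.48), np.float64(-2.27)] end [ 0.4314 -0.2758  0.2    13.1925]
```

Request:
play_rows(
  commands=[0,-3.8,3.1,-2.3,0,-3.9,3.0,-2.3,0,-4.0,2.8,-2.3,0,-4.1,2.7,-2.3,0,-4.2,2.5,-2.3,0,-4.3,2.3,-2.3,0,-4.4,2.2,-2.3,0,-4.5,2.0,-2.3],
  fingers=0.0,
  squeeze=100,
)

```text
time: 1.7
tool_pos: [0.3193, 0.1054, 0.2506]
tcp_rot: [0.063, 1.569, -0.063]
wrist_force: [0.2, 1.1, 0.2]
gripper_width: 0.0429
```

```bash
python3 st.py
python3 - <<'E'
from plan import *
p=cur(); r,c=to(p,[.4314,-.2758,.14,13.19],10,1)
print(np.array(r).reshape(-1,4).tolist())
E
```

```text
t 1.7 p [0.3193 0.1054 0.2506] w 0.0429 q [ 0.319 -0.09  -0.376  1.283 -0.     0.399]
x [ 0.001  0.    -1.   ] y [0.08  0.997 0.   ] z [ 0.997 -0.08   0.001] F [0.17 1.12 0.18] M [ 0.033 -0.096  0.002]
z-axis heading deg -4.6 y heading 85.4
[np.float64(1.1), np.float64(-3.7), np.float64(1.4), np.float64(-1.8), np.float64(1.1), np.float64(-3.8), np.float64(1.3), np.float64(-1.8), np.float64(1.1), np.float64(-3.8), np.float64(1.2), np.float64(-1.7), np.float64(1.1), np.float64(-3.8), np.float64(1.1), np.float64(-1.8), np.float64(1.1), np.float64(-3.8), np.float64(0.9), np.float64(-1.8), np.float64(1.1), np.float64(-3.9), np.float64(0.9), np.float64(-1.8), np.float64(1.1), np.float64(-3.9), np.float64(0.7), np.float64(-1.8), np.float64(1.2), np.float64(-4.0), np.float64(0.6), np.float64(-1.7), np.float64(1.1), np.float64(-3.9), np.float64(0.4), np.float64(-1.8), np.float64(1.1), np.float64(-4.0), np.float64(0.4), np.float64(-1.8)] end [ 0.4316 -0.2761  0.1396 13.1989]
[[1.1, -3.7, 1.4, -1.8], [1.1, -3.8, 1.3, -1.8], [1.1, -3.8, 1.2, -1.7], [1.1, -3.8, 1.1, -1.8], [1.1, -3.8, 0.9, -1.8], [1.1, -3.9, 0.9, -1.8], [1.1, -3.9, 0.7, -1.8], [1.2, -4.0, 0.6, -1.7], [1.1, -3.9, 0.4, -1.8], [1.1, -4.0, 0.4, -1.8]]
```

Request:
play_rows(
  commands=[0.5,-3.7,1.4,-1.8,0.5,-3.8,1.3,-1.8,0.5,-3.8,1.2,-1.7,1.0,-3.8,1.1,-1.8,1.5,-3.8,0.9,-1.8,1.5,-3.9,0.9,-1.8,1.5,-3.9,0.7,-1.8,1.5,-4.0,0.6,-1.7],
)

```text
time: 2.5
tool_pos: [0.4086, -0.2002, 0.1649]
tcp_rot: [-0.131, 1.566, 0.13]
wrist_force: [1.3, 1.1, 0.4]
gripper_width: 0.0426
```

Request:
play_rows(
  commands=[1.5,-3.9,0.4,-1.8,1.0,-4.0,0.4,-1.8,0,0,0,0,0,0,0,0],
)

```text
time: 2.9
tool_pos: [0.4302, -0.2751, 0.1397]
tcp_rot: [-0.177, 1.565, 0.178]
wrist_force: [0.2, 0.5, -0.0]
gripper_width: 0.0427
```

```bash
python3 st.py
python3 - <<'E'
from h import *
crop("side",(180,235),120,6,"s1");crop("top",(352,210),120,6,"t1")
E
```

```text
t 2.9 p [ 0.4302 -0.2751  0.1397] w 0.0427 q [-0.569  0.278 -0.253  1.041  0.    -0.795]
x [-0.001  0.001 -1.   ] y [-0.224  0.975  0.001] z [ 0.975  0.224 -0.001] F [ 0.22  0.52 -0.04] M [-0.001  0.047 -0.101]
z-axis heading deg 12.96 y heading 102.96
s1 origin 120 190 scale 6
t1 origin 292 165 scale 6
```

View pics/s1.png

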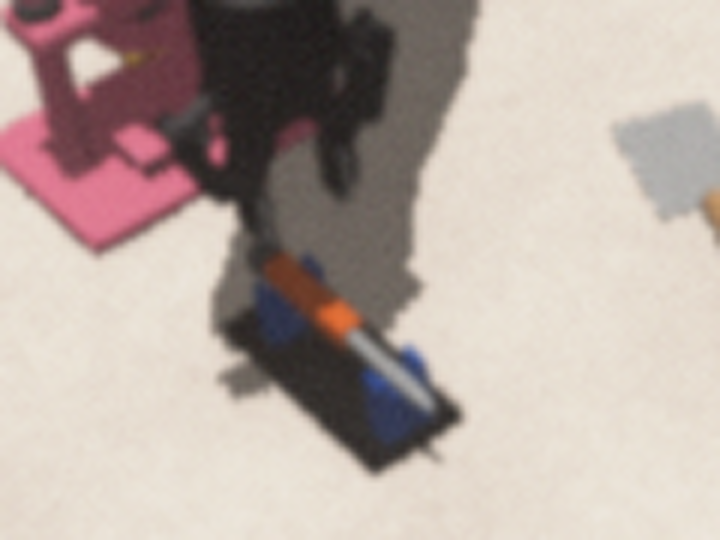

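View pics/t1.png

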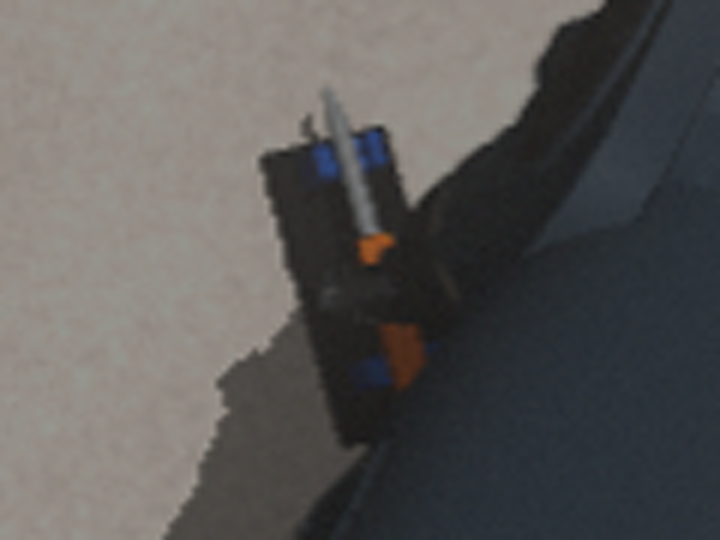

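The gripper is above the grip at top-crop (390,290), with the bar centred between the fingers. I'll lower and grip.

Request:
play_rows(
  commands=[2.5,0,0.1,0,2.5,-0.1,0,-0.2,2.0,0,0,0,1.5,0,0,0,0.5,0,0,0,0,0,0,0],
)

```text
time: 3.6
tool_pos: [0.4316, -0.2745, 0.0505]
tcp_rot: [-0.182, 1.563, 0.183]
wrist_force: [-0.1, 0.2, 0.6]
gripper_width: 0.0431
```

Request:
play_rows(
  commands=[0,0,0,0,0,0,0,0,0,0,0,0,0,0,0,0,0,0,0,0],
  fingers=-1,
  squeeze=100,
)

```text
time: 4.1
tool_pos: [0.4324, -0.2756, 0.0516]
tcp_rot: [-0.182, 1.561, 0.181]
wrist_force: [-0.5, 1.6, 6.6]
gripper_width: 0.0143
```

```bash
python3 st.py
python3 - <<'E'
from h import *
crop("side",(180,235),120,6,"s2");crop("top",(352,210),120,6,"t2")
E
```

```text
t 4.1 p [ 0.4324 -0.2756  0.0516] w 0.0143 q [-0.568  0.366 -0.383  0.82   0.    -0.799]
x [ 0.002 -0.001 -1.   ] y [-0.229  0.973 -0.001] z [0.973 0.229 0.002] F [-0.53  1.62  6.62] M [ 0.404  0.16  -0.162]
z-axis heading deg 13.26 y heading 103.26
s2 origin 120 190 scale 6
t2 origin 292 165 scale 6
```

Request:
play_rows(
  commands=[-0.5,0,0,0,-2.0,0,0,0,-3.0,0,0,0,-3.0,0,0,0,-2.5,0,0,0,0,0,0,0],
)

```text
time: 4.8
tool_pos: [0.4333, -0.2764, 0.164]
tcp_rot: [-0.185, 1.559, 0.178]
wrist_force: [0.6, -0.3, -1.2]
gripper_width: 0.0143
```

```bash
python3 st.py
python3 - <<'E'
from h import *
crop("side",(180,225),120,6,"s3");crop("top",(352,200),120,6,"t3")
from plan import *
p=cur(); a=np.radians(235.2); r,c=to(p,[.6081+.175*np.cos(a),.0415+.175*np.sin(a),.161,55.2],8,1)
print(np.array(r).reshape(-1,4).tolist())
E
```

```text
t 4.8 p [ 0.4333 -0.2764  0.164 ] w 0.0143 q [-0.568  0.26  -0.212  1.093 -0.    -0.799]
x [ 0.005 -0.003 -1.   ] y [-0.229  0.973 -0.004] z [0.973 0.229 0.004] F [ 0.63 -0.29 -1.23] M [-0.03  -0.018  0.034]
z-axis heading deg 13.26 y heading 103.26
s3 origin 120 180 scale 6
t3 origin 292 155 scale 6
[np.float64(-0.0), np.float64(1.9), np.float64(1.4), np.float64(-5.2), np.float64(-0.0), np.float64(1.7), np.float64(1.6), np.float64(-5.3), np.float64(-0.0), np.float64(1.6), np.float64(1.8), np.float64(-5.2), np.float64(-0.0), np.float64(1.5), np.float64(1.9), np.float64(-5.3), np.float64(-0.0), np.float64(1.2), np.float64(2.0), np.float64(-5.2), np.float64(-0.0), np.float64(1.1), np.float64(2.1), np.float64(-5.3), np.float64(-0.0), np.float64(0.9), np.float64(2.2), np.float64(-5.2), np.float64(-0.0), np.float64(0.6), np.float64(2.2), np.float64(-5.2)] end [ 0.5082 -0.1027  0.1606 55.1632]
[[-0.0, 1.9, 1.4, -5.2], [-0.0, 1.7, 1.6, -5.3], [-0.0, 1.6, 1.8, -5.2], [-0.0, 1.5, 1.9, -5.3], [-0.0, 1.2, 2.0, -5.2], [-0.0, 1.1, 2.1, -5.3], [-0.0, 0.9, 2.2, -5.2], [-0.0, 0.6, 2.2, -5.2]]
```

View pics/s3.png

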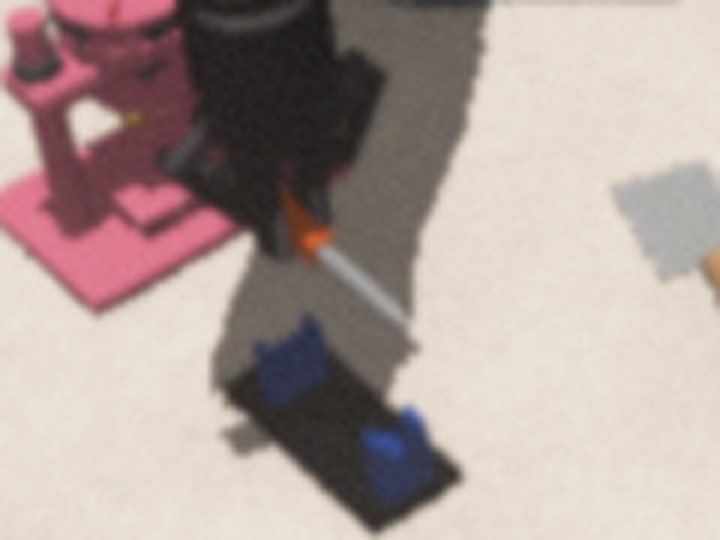

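View pics/t3.png

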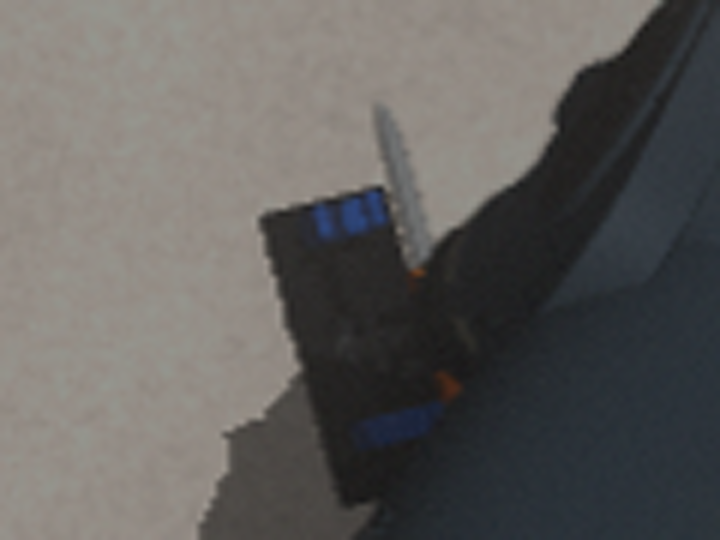

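The bar is lifted clear of the rest (tip at side 188.7,234.7 and top 355.3,172.3). I'll measure the tip against the tool and move to the pre-insert pose.

Run:
```python
from plan import *
P,e=tri((188.7,234.7),(355.3,172.3));print(P.round(4),e.round(1))
p=cur();h=np.radians(p[3]);d=P-p[:3];print("fwd",d[:2]@[np.cos(h),np.sin(h)],"left",d[:2]@[-np.sin(h),np.cos(h)],"up",d[2])
```

```text
[ 0.5355 -0.2535  0.1596] [-0.8 -0.  -0.6 -0.3]
fwd 0.10594089458260507 left -0.002416284568349894 up -0.0010058046810728638
```

Request:
play_rows(
  commands=[0,1.9,1.4,-5.2,0,1.7,1.6,-5.3,0,1.6,1.8,-5.2,0,1.5,1.9,-5.3,0,1.2,2.0,-5.2,0,1.1,2.1,-5.3,0,0.9,2.2,-5.2,0,0.6,2.2,-5.2],
)

```text
time: 5.7
tool_pos: [0.5074, -0.1015, 0.1587]
tcp_rot: [-0.753, 1.438, 0.755]
wrist_force: [-0.1, -0.5, -1.6]
gripper_width: 0.0141
```

Request:
play_rows(
  commands=[0,0,0,0,0,0,0,0],
)

```text
time: 5.9
tool_pos: [0.5073, -0.1023, 0.159]
tcp_rot: [-0.75, 1.439, 0.752]
wrist_force: [-0.5, -0.2, -2.7]
gripper_width: 0.0144
```

```bash
python3 st.py
python3 - <<'E'
from h import *
crop("side",(265,215),100,8,"s4");crop("top",(265,160),100,8,"t4")
E
```

```text
t 5.9 p [ 0.5073 -0.1023  0.159 ] w 0.0144 q [-0.199  0.275 -0.204  1.094 -0.    -1.161]
x [-0.002  0.    -1.   ] y [-0.821  0.571  0.002] z [ 0.571  0.821 -0.001] F [-0.54 -0.19 -2.72] M [-0.039  0.011 -0.014]
z-axis heading deg 55.16 y heading 145.16
s4 origin 215 177 scale 8
t4 origin 215 122 scale 8
```

View pics/s4.png

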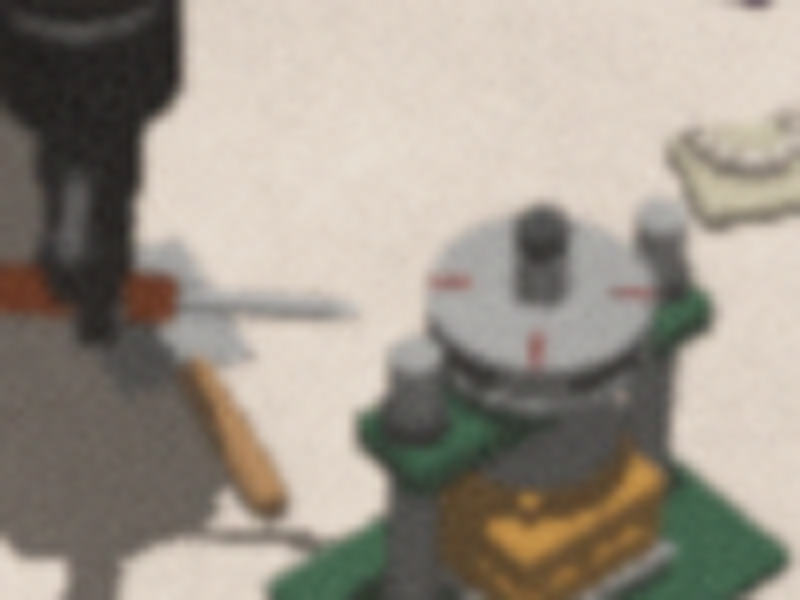

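View pics/t4.png

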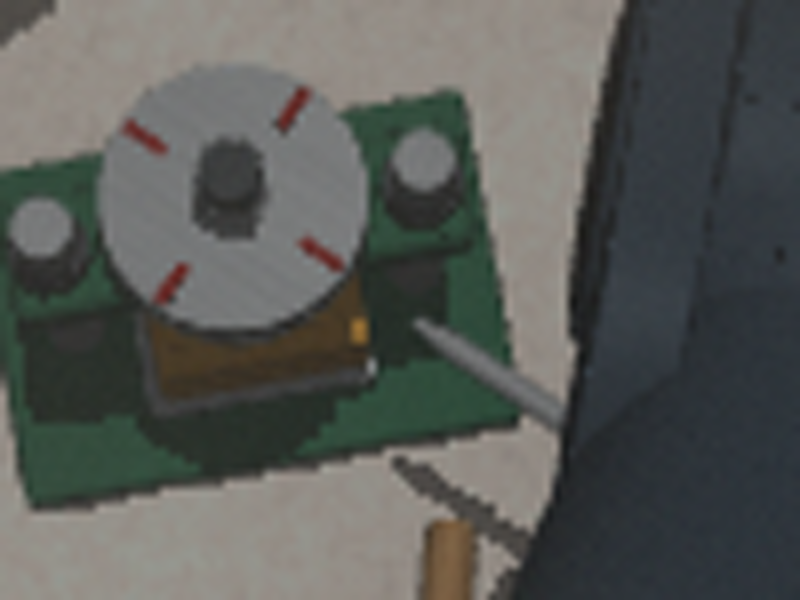

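Run:
```python
from plan import *
ps,pt=np.array((259,215.75)),np.array((267,162.25))
P,e=tri(ps,pt);print(P.round(4),e.round(1))
A=np.array([.6081,.0415]);a=np.radians(235.2);u=np.array([np.cos(a),np.sin(a)])
d=P[:2]-A; print("radial",d@u,"left of bar", d@[-np.sin(np.radians(55.2)),np.cos(np.radians(55.2))],"z",P[2])
p=cur();h=np.radians(p[3]);d=P-p[:3];print("fwd",d[:2]@[np.cos(h),np.sin(h)],"left",d[:2]@[-np.sin(h),np.cos(h)],"up",d[2])
# radial lines: rod point near 60mm back in top
Q=onz("top",np.array([562,415])/8+[215,122],.160);T=onz("top",pt,.160);v=T-Q;print("rod heading top",np.degrees(np.arctan2(v[1],v[0])), "T",T)
d=T[:2]-A;print("left T", d@[-np.sin(np.radians(55.2)),np.cos(np.radians(55.2))],d@u)
```

```text
[ 0.5665 -0.0202  0.1567] [-0.1  0.  -0.1 -0. ]
radial 0.07441516659754643 left of bar -0.0010811173541773085 z 0.1567277925737529
fwd 0.10179355118289247 left -0.0011328769695132684 up -0.00278281126303187
rod heading top 56.13816770756888 T [ 0.56572552 -0.02039726  0.16      ]
left T -0.0005298410392764281 0.07501057820065403
```

Request:
play_rows(
  commands=[-0.3,0.1,1.0,0.3,0,0,1.5,0,0,0,0.8,0,0,0,0.5,0,0,0,0,0],
)

```text
time: 6.5
tool_pos: [0.5295, -0.0703, 0.1632]
tcp_rot: [-0.748, 1.438, 0.748]
wrist_force: [0.0, -0.6, -2.5]
gripper_width: 0.0142
```

```bash
python3 st.py
python3 - <<'E'
from h import *
crop("side",(275,212),64,12,"s5");crop("top",(255,155),64,12,"t5")
E
```

```text
t 6.5 p [ 0.5295 -0.0703  0.1632] w 0.0142 q [-0.132  0.297 -0.16   1.113 -0.    -1.091]
x [-0. -0. -1.] y [-0.818  0.575  0.   ] z [ 0.575  0.818 -0.   ] F [ 0.02 -0.64 -2.46] M [-0.033 -0.026  0.001]
z-axis heading deg 54.93 y heading 144.93
s5 origin 243 188 scale 12
t5 origin 223 131 scale 12
```

View pics/s5.png

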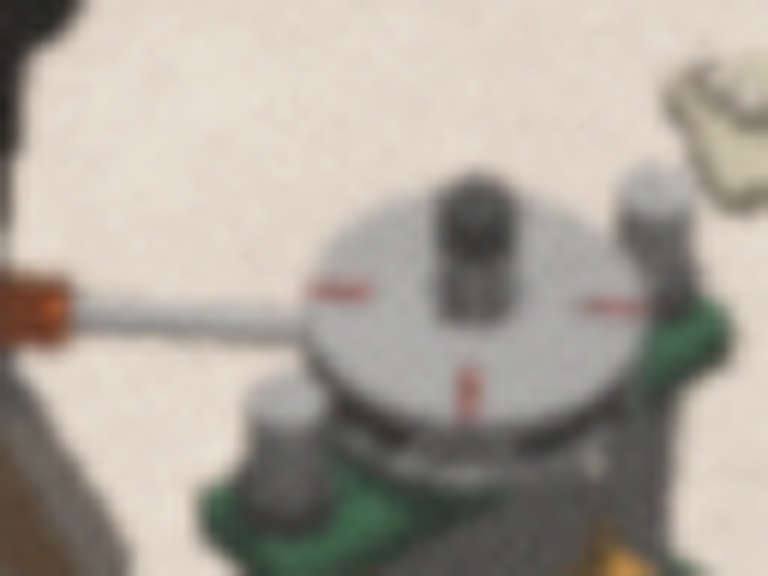

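View pics/t5.png

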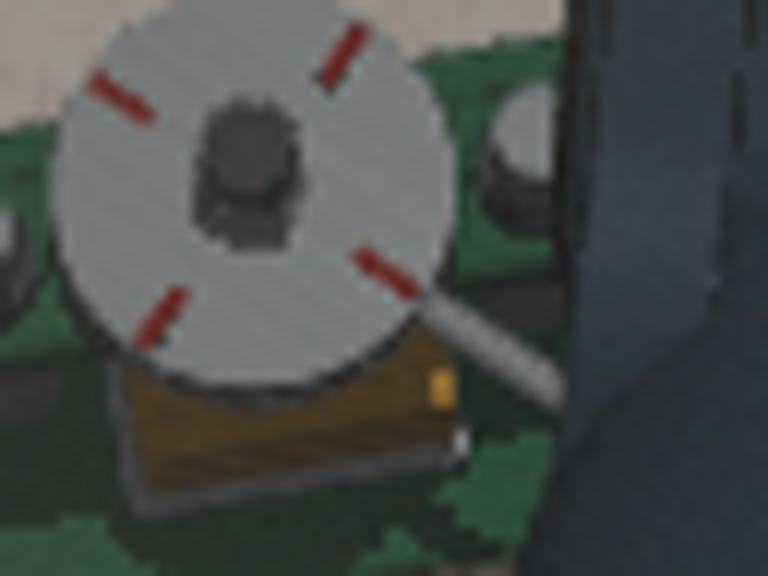

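The rod has entered under the stroke at top-crop (420,295) with no contact force. I'll push it deeper.

Request:
play_rows(
  commands=[0,0,0.4,0,0,0,0.4,0,0,0,0,0],
)

```text
time: 6.9
tool_pos: [0.5339, -0.0642, 0.1633]
tcp_rot: [-0.747, 1.439, 0.747]
wrist_force: [-0.3, -0.7, -1.6]
gripper_width: 0.0142
```

```bash
cat >> plan.py <<'E'
AX=np.array([.6081,.0415])
def mom():
    s=ctrl.observe(); d=s["tool_pos"][:2]-AX; F=s["wrist_force"]; m=s["ft_torque"][2]
    c=cur(); th=np.degrees(np.arctan2(d[1],d[0]))%360; h=np.radians(c[3])
    print("t %.1f r %.4f pos-angle %.2f heading+180 %.2f z %.4f | F fwd %.1f left %.1f up %.1f Mz %.2f | Maxis %.3f (no Mz %.3f)"%(s["time"],np.hypot(*d),th,(c[3]+180)%360,c[2],
      F[:2]@[np.cos(h),np.sin(h)],F[:2]@[-np.sin(h),np.cos(h)],F[2],m,d[0]*F[1]-d[1]*F[0]+m,d[0]*F[1]-d[1]*F[0]),"w %.4f"%s["gripper_width"])
E
python3 -c "
from plan import *
mom()"
```

```text
t 6.9 r 0.1291 pos-angle 234.91 heading+180 234.87 z 0.1633 | F fwd -0.8 left -0.1 up -1.6 Mz -0.02 | Maxis -0.001 (no Mz 0.018) w 0.0142
```

Request:
play_rows(
  commands=[0,0.45,0,2,0,0.9,0.03,4,0,0.9,0.03,4,0,0.9,0.03,4],
)

```text
time: 7.3
tool_pos: [0.512, -0.0455, 0.164]
tcp_rot: [-0.558, 1.497, 0.548]
wrist_force: [8.7, -14.4, -3.6]
gripper_width: 0.0141
```

```bash
python3 -c "
from plan import *
mom()"; python3 st.py
```

```text
t 7.3 r 0.1296 pos-angle 222.14 heading+180 220.52 z 0.1640 | F fwd -2.8 left -16.6 up -3.6 Mz -1.38 | Maxis 0.754 (no Mz 2.137) w 0.0141
t 7.3 p [ 0.512  -0.0455  0.164 ] w 0.0141 q [-0.086  0.261 -0.21   1.095 -0.004 -0.793]
x [ 0.004 -0.005 -1.   ] y [-0.65   0.76  -0.006] z [ 0.76  0.65 -0.  ] F [  8.65 -14.41  -3.59] M [-2.846 -1.677 -1.383]
z-axis heading deg 40.52 y heading 130.52
```

The moment about the axis is 0.75 N m, which matches running free. Carrying on with stroke 1.

Request:
play_rows(
  commands=[0,1.12,0.05,5,0,1.12,0.05,5,0,1.12,0.05,5,0,1.12,0.05,5,0,1.12,0.05,5,0,1.12,0.05,5],
)

```text
time: 7.9
tool_pos: [0.4812, 0.0126, 0.1634]
tcp_rot: [-0.148, 1.567, 0.134]
wrist_force: [0.2, -22.3, -2.8]
gripper_width: 0.014
```

```bash
python3 -c "
from plan import *
mom()
crop('top',(245,155),64,12,'t6')"
```

```text
t 7.9 r 0.1302 pos-angle 192.82 heading+180 190.30 z 0.1634 | F fwd -3.8 left -22.0 up -2.8 Mz -1.89 | Maxis 0.942 (no Mz 2.833) w 0.0140
t6 origin 213 131 scale 12
```

View pics/t6.png

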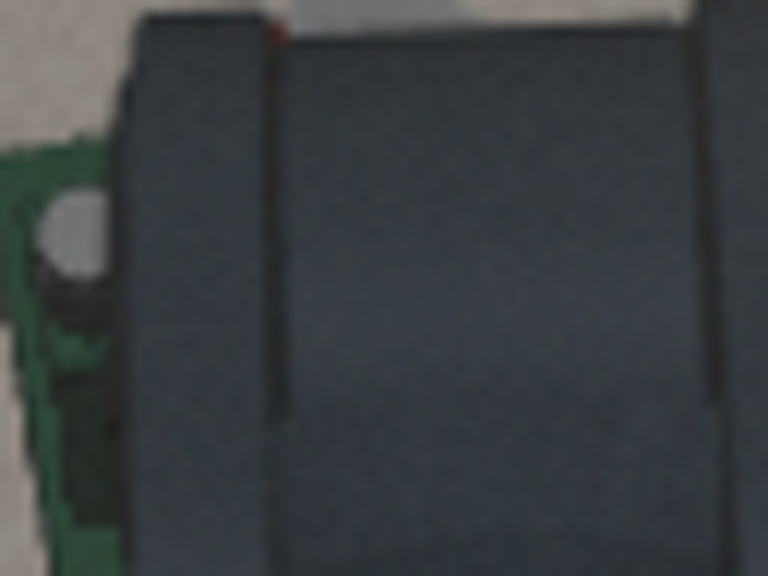

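Request:
play_rows(
  commands=[0,1.12,0.05,5,0,1.12,0.05,5,0,1.12,0.05,5,0,1.12,0.05,5,0,1.12,0.05,5,0,1.12,0.05,5],
  squeeze=120,
)

```text
time: 8.55
tool_pos: [0.4824, 0.0792, 0.1623]
tcp_rot: [0.262, 1.56, -0.277]
wrist_force: [-12.7, -18.6, 1.6]
gripper_width: 0.0139
```

```bash
python3 -c "
from plan import *
mom()
crop('side',(265,215),100,8,'s6')"
```

```text
t 8.6 r 0.1312 pos-angle 163.31 heading+180 160.35 z 0.1623 | F fwd -5.7 left -21.8 up 1.6 Mz -1.84 | Maxis 0.976 (no Mz 2.820) w 0.0139
s6 origin 215 177 scale 8
```

View pics/s6.png

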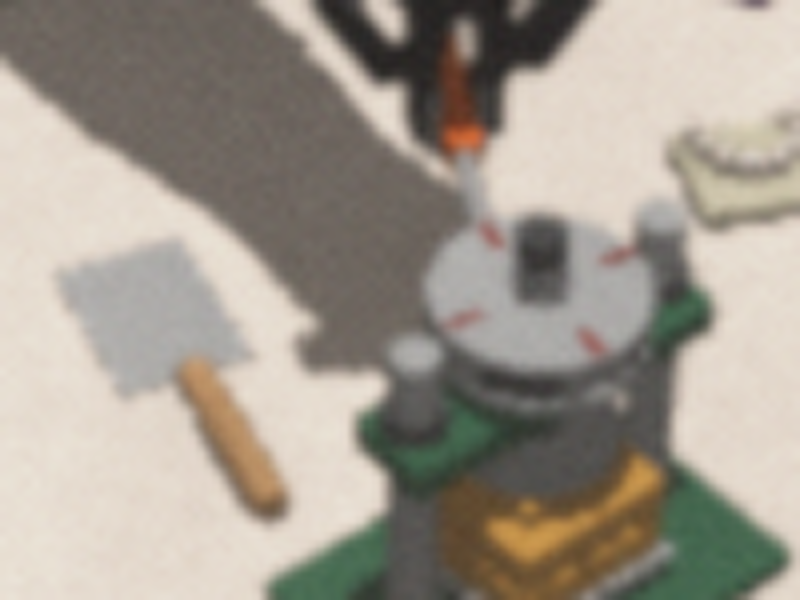

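The collar follows the bar: its stroke is at side-crop (490,235), in line with the rod. The free moment reads about 0.95 N m.

Request:
play_rows(
  commands=[0,1.12,0.05,5,0,1.12,0.05,5,0,1.12,0.05,5,0,1.12,0.05,5],
)

```text
time: 9.0
tool_pos: [0.5017, 0.1187, 0.1616]
tcp_rot: [0.533, 1.512, -0.55]
wrist_force: [-22.4, -12.0, 4.2]
gripper_width: 0.0138
```

```bash
python3 -c "
from plan import *
mom()
crop('side',(280,215),64,12,'s7')"; python3 st.py
```

```text
t 9.0 r 0.1314 pos-angle 144.03 heading+180 140.41 z 0.1616 | F fwd -9.6 left -23.6 up 4.2 Mz -2.03 | Maxis 0.977 (no Mz 3.011) w 0.0138
s7 origin 248 191 scale 12
t 9.05 p [0.5026 0.1201 0.1614] w 0.0136 q [ 0.236  0.279 -0.191  1.113 -0.002  0.932]
x [-0.012 -0.005 -1.   ] y [ 0.641  0.767 -0.012] z [ 0.767 -0.641 -0.006] F [-20.89  -8.63   4.49] M [-2.285  3.677 -1.878]
z-axis heading deg -39.87 y heading 50.13
```

View pics/s7.png

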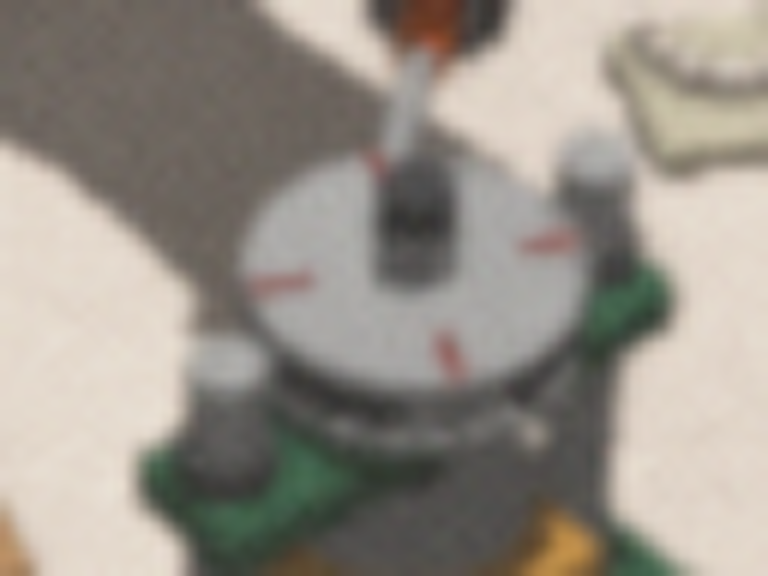

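```bash
cat >> plan.py <<'E'
def collar(n,pts,w,o,s,guess):
    """pts: outer stroke ends in crop pix, any order"""
    px=[np.array(o)+(np.array(q)+.5)/s-.5 for q in pts]; 
    def ang(q): 
        P=onz(n,q,.174); d=P[:2]-AX; return np.degrees(np.arctan2(d[1],d[0]))%360, np.hypot(*d)
    print([tuple(np.round(ang(q),(1))) if 0 else (round(ang(q)[0],1),round(ang(q)[1],4)) for q in px])
E
python3 - <<'E'
from plan import *
collar("side",[(250,287),(578,238),(460,380),(372,158)],None,(248,191),12,0)
collar("side",[(295,160),(517,175),(400,243)],None,(232,192),8,0)
E
```

```text
[(np.float64(249.3), np.float64(0.0445)), (np.float64(76.1), np.float64(0.0455)), (np.float64(343.7), np.float64(0.0436)), (np.float64(163.3), np.float64(0.0458))]
[(np.float64(231.6), np.float64(0.0441)), (np.float64(57.6), np.float64(0.0445)), (np.float64(325.7), np.float64(0.0414))]
```

Run:
```python
from plan import *
def mean(pts,o,s):
    out=[]
    for q in pts:
        P=onz("side",np.array(o)+(np.array(q)+.5)/s-.5,.174); d=P[:2]-AX;out.append(np.degrees(np.arctan2(d[1],d[0])))
    print(np.round(np.mod(out,90),1))
mean([(482,222),(637,250),(447,325),(600,352)],(215,177),8)
mean([(250,287),(578,238),(460,380),(372,158)],(248,191),12)
def rod(a,b,o,s,z=.161):
    A,B=[onz("side",np.array(o)+(np.array(q)+.5)/s-.5,z) for q in(a,b)]
    v=B-A; print("rod",A.round(4),B.round(4),"dir",np.degrees(np.arctan2(v[1],v[0])), "dist from axis",(AX-A[:2])@[-v[1],v[0]]/np.hypot(v[0],v[1]))
rod((467,155),(478,215),(215,177),8)
rod((427,50),(397,150),(248,191),12)
i=cams.read_camera("side");cv2.imwrite("pics/full7.png",i[:,:,::-1])
crop("side",(280,200),90,8,"s8",i)
```

```text
[88.6  2.2 87.8  2.3]
[69.3 76.1 73.7 73.3]
rod [0.5087 0.0668 0.161 ] [0.5437 0.0512 0.161 ] dir -24.00602847911008 dist from axis 0.017304045734109024
rod [0.5202 0.0999 0.161 ] [0.5524 0.0703 0.161 ] dir -42.629637885262014 dist from axis 0.016524513409916744
s8 origin 235 166 scale 8
```

View pics/s8.png

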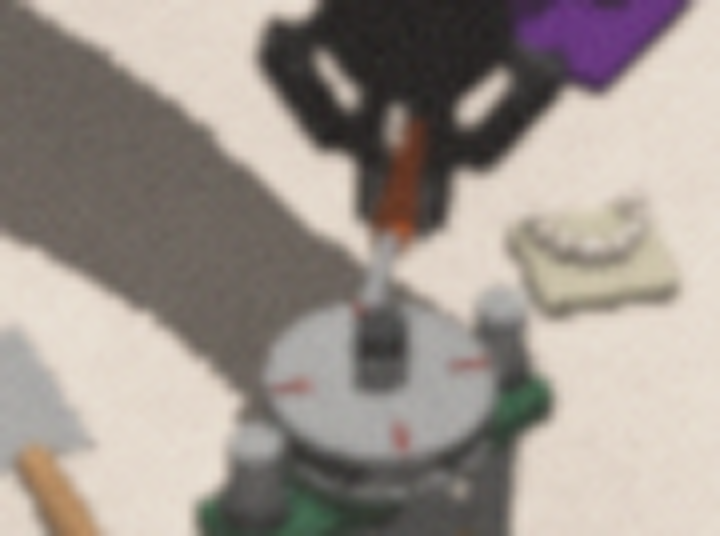

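The collar lags the bar: strokes put its hole at about 163°, so it has turned about 72° while the bar turned 94°. The moment stays free, and the arm and grip are yielding under the 22 N at the hole mouth. There is still room before the column, so I'll go on a little with a touch more depth.

Request:
play_rows(
  commands=[0,1.12,0.1,5,0,1.12,0.1,5,0,1.12,0.1,5],
)

```text
time: 9.4
tool_pos: [0.5246, 0.1421, 0.1609]
tcp_rot: [0.735, 1.455, -0.752]
wrist_force: [-33.1, 0.6, 4.9]
gripper_width: 0.0138
```

```bash
python3 -c "
from plan import *
mom()
crop('side',(280,205),64,12,'s9')"; python3 st.py
```

```text
t 9.4 r 0.1307 pos-angle 129.68 heading+180 125.48 z 0.1609 | F fwd -19.7 left -26.6 up 4.9 Mz -2.35 | Maxis 0.933 (no Mz 3.280) w 0.0138
s9 origin 248 181 scale 12
t 9.45 p [0.5261 0.1433 0.1608] w 0.0141 q [ 0.264  0.329 -0.121  1.138  0.003  1.221]
x [-0.017 -0.002 -1.   ] y [ 0.817  0.576 -0.015] z [ 0.576 -0.817 -0.008] F [-29.18   0.41   4.09] M [-0.469  5.323 -2.162]
z-axis heading deg -54.81 y heading 35.2
```

View pics/s9.png

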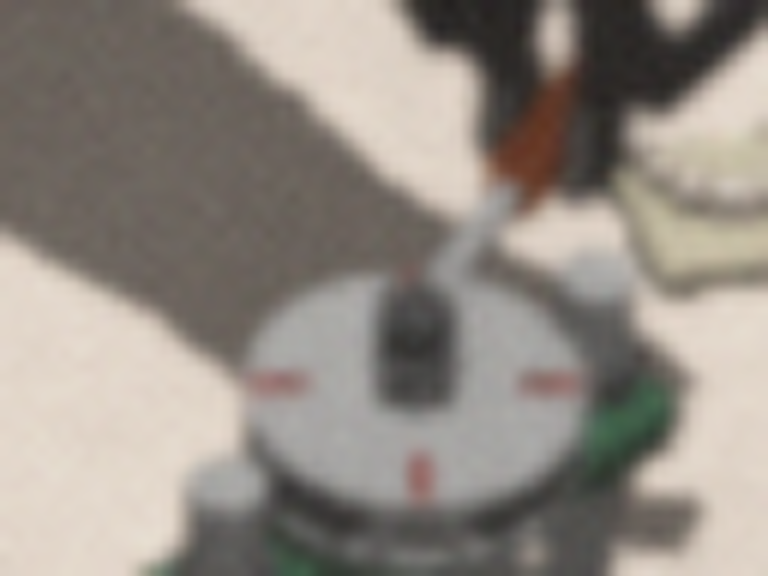

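Run:
```python
from plan import *
out=[]
for q in [(250,381),(582,383),(420,500),(410,272)]:
    P=onz("side",np.array((248,181))+(np.array(q)+.5)/12-.5,.174); d=P[:2]-AX;out.append(np.degrees(np.arctan2(d[1],d[0]))%90)
print(np.round(out,1))
A,B=[onz("side",np.array((248,181))+(np.array(q)+.5)/12-.5,.161) for q in((508,190),(447,275))]
v=B-A; print("rod",A.round(4),B.round(4),"dir",np.degrees(np.arctan2(v[1],v[0])), "axis left by",(AX-A[:2])@[-v[1],v[0]]/np.hypot(v[0],v[1]))
```

```text
[56.1 63.5 59.9 60.2]
rod [0.5388 0.115  0.161 ] [0.5609 0.0812 0.161 ] dir -56.823959675341065 axis left by 0.017748895232688095
```

Request:
play_rows(
  commands=[0,-1.0,-0.1,-5,0,-1.0,-0.1,-5,0,-0.8,-0.1,-5,0,0,0,0],
)

```text
time: 9.85
tool_pos: [0.5069, 0.1255, 0.1623]
tcp_rot: [0.53, 1.508, -0.539]
wrist_force: [-7.8, -7.6, -3.2]
gripper_width: 0.0138
```

```bash
python3 -c "
from plan import *
mom()
crop('side',(280,205),64,12,'s10')"; python3 st.py
```

```text
t 9.8 r 0.1315 pos-angle 140.31 heading+180 140.89 z 0.1623 | F fwd -1.3 left -10.8 up -3.2 Mz -0.93 | Maxis 0.495 (no Mz 1.423) w 0.0138
s10 origin 248 181 scale 12
t 9.9 p [0.5071 0.1257 0.1623] w 0.0139 q [ 0.244  0.283 -0.183  1.111 -0.002  0.929]
x [-0.006 -0.004 -1.   ] y [ 0.633  0.774 -0.006] z [ 0.775 -0.633 -0.002] F [-7.9  -7.65 -2.61] M [-1.435  1.714 -1.012]
z-axis heading deg -39.24 y heading 50.76
```

View pics/s10.png

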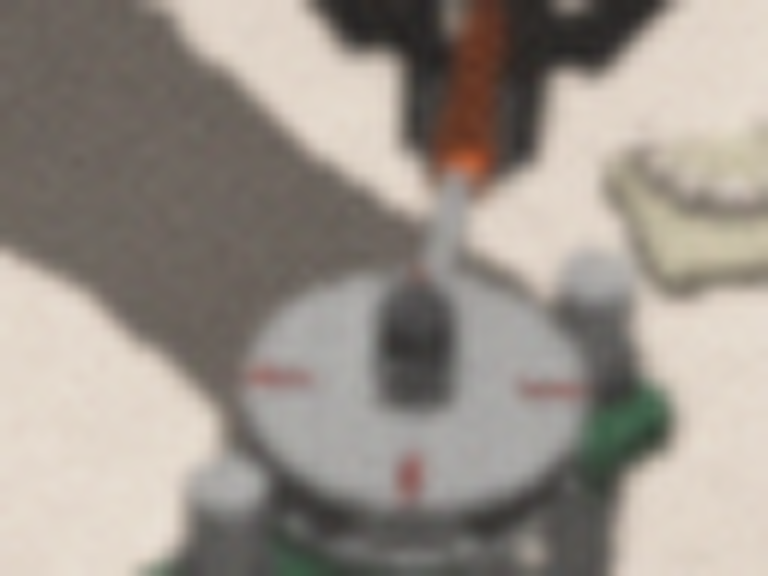

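Request:
play_rows(
  commands=[0,-0.4,0,0,0,0,-0.3,0,0,0,0,0],
)

```text
time: 10.2
tool_pos: [0.5046, 0.1263, 0.1632]
tcp_rot: [0.534, 1.505, -0.536]
wrist_force: [-4.5, -3.1, -0.8]
gripper_width: 0.0141
```

```bash
python3 -c "
from plan import *
mom()"
```

```text
t 10.2 r 0.1338 pos-angle 140.68 heading+180 140.82 z 0.1632 | F fwd -1.5 left -5.3 up -0.8 Mz -0.52 | Maxis 0.187 (no Mz 0.708) w 0.0141
```

Request:
play_rows(
  commands=[0,-0.2,-0.5,0,0,0,-1.0,0,0,0,-1.5,0,0,0,-1.0,0,0,0,0,0],
)

```text
time: 10.7
tool_pos: [0.4718, 0.1516, 0.1635]
tcp_rot: [0.533, 1.505, -0.533]
wrist_force: [-0.5, -0.6, -1.7]
gripper_width: 0.0133
```

```bash
python3 -c "
from plan import *
mom()
crop('side',(280,200),100,8,'s11');crop('top',(245,155),100,8,'t11')"; python3 st.py
```

```text
t 10.7 r 0.1752 pos-angle 141.08 heading+180 140.98 z 0.1635 | F fwd -0.0 left -0.8 up -1.7 Mz 0.01 | Maxis 0.150 (no Mz 0.139) w 0.0133
s11 origin 230 162 scale 8
t11 origin 195 117 scale 8
t 10.8 p [0.473  0.1509 0.1636] w 0.0138 q [ 0.309  0.235 -0.247  1.088 -0.     0.991]
x [ 0.001  0.    -1.   ] y [0.63  0.776 0.001] z [ 0.776 -0.63   0.001] F [ 0.61 -0.82 -2.25] M [ 0.052  0.038 -0.065]
z-axis heading deg -39.06 y heading 50.94
```

View pics/s11.png

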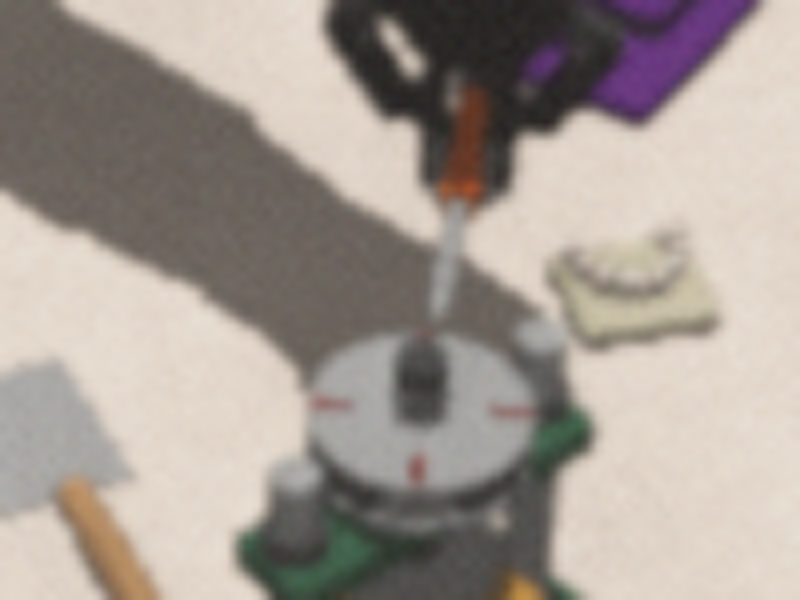

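View pics/t11.png

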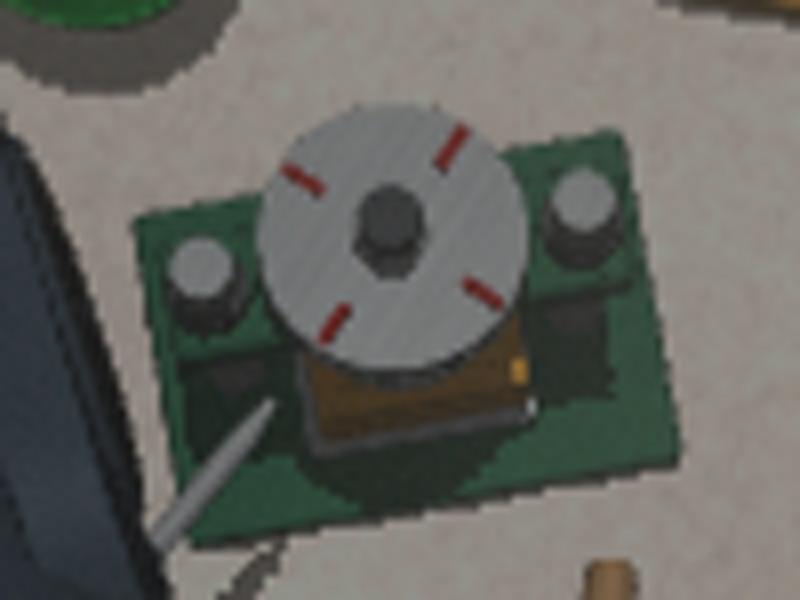

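Run:
```python
from plan import *
f=lambda q,o,s:np.array(o)+(np.array(q)+.5)/s-.5
out=[]
for q in [(468,128),(285,167),(322,343),(502,308)]:
    P=onz("top",f(q,(195,117),8),.174); d=P[:2]-AX;out.append((round(np.degrees(np.arctan2(d[1],d[0]))%360,1),round(np.hypot(*d),4)))
print(out)
P,e=tri(f((437,317),(230,162),8),f((271,403),(195,117),8));print(P,e.round(1))
p=cur();h=np.radians(p[3]);d=P-p[:3];print("fwd",d[:2]@[np.cos(h),np.sin(h)],"left",d[:2]@[-np.sin(h),np.cos(h)],"up",d[2])
A,B=onz("top",f((160,543),(195,117),8),P[2]),onz("top",f((271,403),(195,117),8),P[2]);v=B-A;print("rod heading",np.degrees(np.arctan2(v[1],v[0])),"tool",p[3])
```

```text
[(np.float64(325.1), np.float64(0.0444)), (np.float64(56.4), np.float64(0.0434)), (np.float64(146.4), np.float64(0.0436)), (np.float64(234.9), np.float64(0.044))]
[0.55353167 0.08334073 0.16439946] [ 0. -0.  0.  0.]
fwd 0.10507240889376114 left -0.0017197907486292414 up 0.0008218503238960617
rod heading -38.45876917826681 tool -39.060569917257276
```

The bar still lies true in the grip (tip 105 mm ahead, 0.6° off). The collar is at 235.7°, so it has turned 89.5° (1.56 rad). I'll swing round at r = 0.175 to the next hole.

Request:
play_rows(
  commands=[0,-2.45,0.17,-8,0,-2.45,0.17,-8,0,-2.45,0.17,-8,0,-2.45,0.17,-8,0,-2.45,0.17,-8,0,-2.45,0.17,-8],
)

```text
time: 11.4
tool_pos: [0.4355, 0.011, 0.1635]
tcp_rot: [-0.126, 1.567, 0.126]
wrist_force: [0.3, 0.1, -2.5]
gripper_width: 0.014
```

```bash
python3 -c "
from plan import *
mom()"
```

```text
t 11.4 r 0.1752 pos-angle 190.02 heading+180 189.20 z 0.1635 | F fwd 0.4 left 0.0 up -2.5 Mz 0.04 | Maxis 0.034 (no Mz -0.007) w 0.0140
```

Request:
play_rows(
  commands=[0,-2.45,0.17,-8,0,-2.45,0.17,-8,0,-2.45,0.17,-8,0,-2.45,0.17,-8,0,-2.45,0.17,-8,0,-2.1,0.12,-6.8,0,0,0,0],
)

```text
time: 12.1
tool_pos: [0.5126, -0.1082, 0.1631]
tcp_rot: [-0.76, 1.433, 0.757]
wrist_force: [-0.0, 1.6, -2.3]
gripper_width: 0.0137
```

```bash
python3 -c "
from plan import *
mom()
crop('side',(265,215),100,8,'s12');crop('top',(265,160),100,8,'t12')"
```

```text
t 12.1 r 0.1776 pos-angle 237.46 heading+180 235.76 z 0.1631 | F fwd 1.3 left 0.9 up -2.3 Mz 0.03 | Maxis -0.124 (no Mz -0.156) w 0.0137
s12 origin 215 177 scale 8
t12 origin 215 122 scale 8
```

View pics/t12.png

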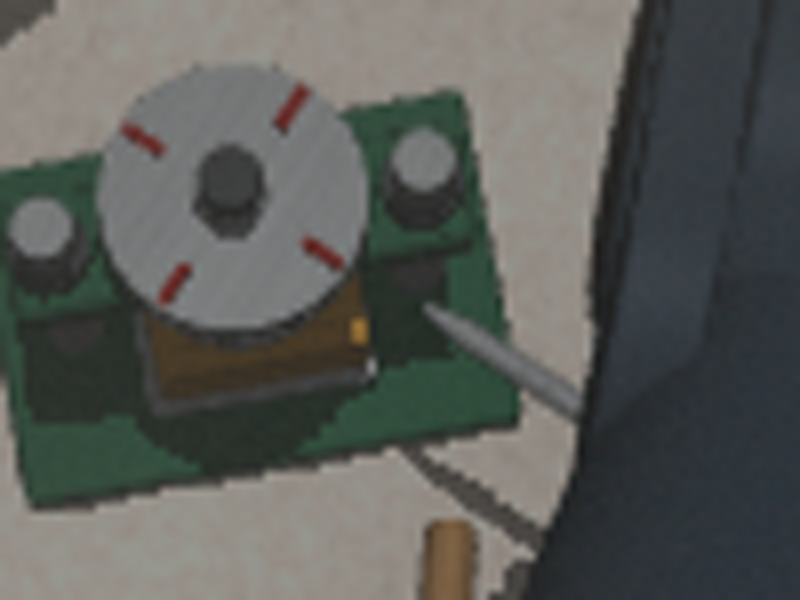

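View pics/s12.png

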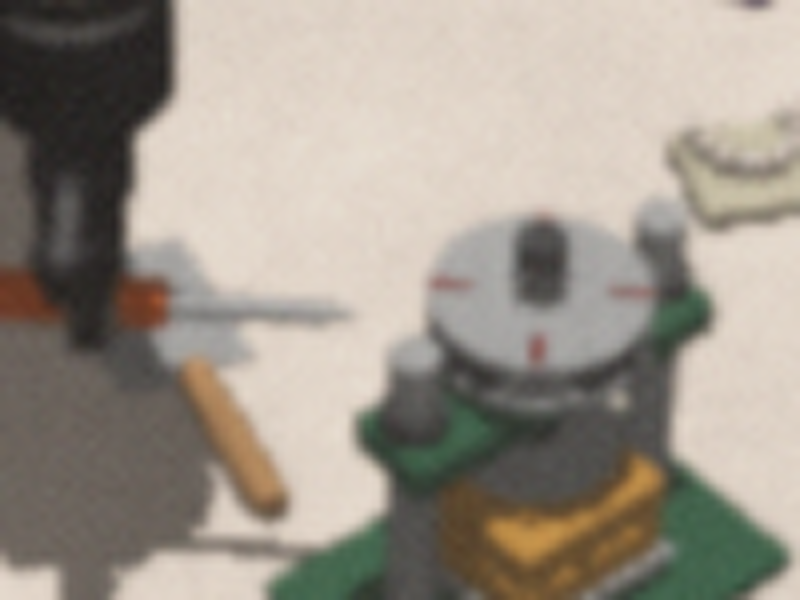

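Request:
play_rows(
  commands=[0,0.5,0.5,0,0,0,1.5,0,0,0,1.0,0,0,0,0.8,0,0,0,0.5,0,0,0,0.5,0,0,0,0.2,0,0,0,0,0],
)

```text
time: 13.0
tool_pos: [0.5345, -0.062, 0.1632]
tcp_rot: [-0.758, 1.435, 0.758]
wrist_force: [0.9, -0.2, -1.7]
gripper_width: 0.014
```

```bash
python3 -c "
from plan import *
mom()
crop('top',(255,155),64,12,'t13')"
```

```text
t 13.0 r 0.1270 pos-angle 234.58 heading+180 235.67 z 0.1632 | F fwd 0.4 left -0.8 up -1.7 Mz 0.01 | Maxis 0.119 (no Mz 0.106) w 0.0140
t13 origin 223 131 scale 12
```

View pics/t13.png

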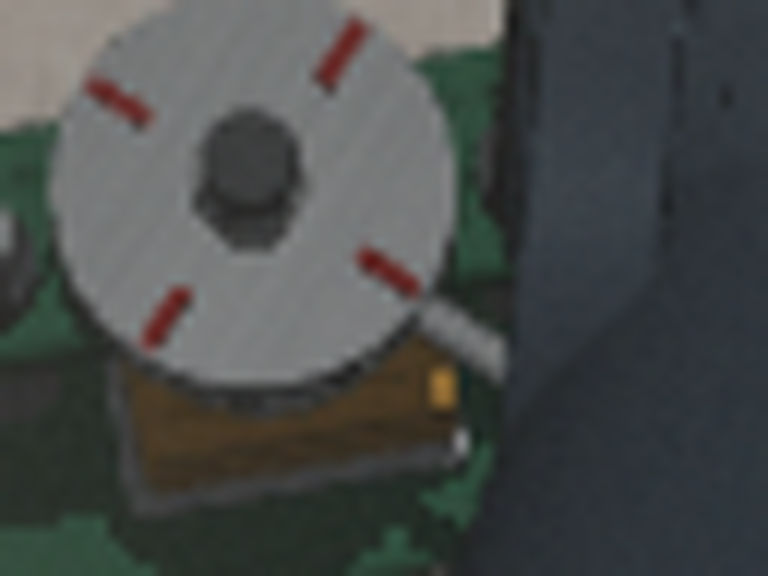

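The rod is in the hole again under the stroke (top-crop 420,295), with r = 0.127 and no force. Stroke 2 goes in smaller steps.

Request:
play_rows(
  commands=[0,0.6,0.02,2,0,0.95,0.03,4,0,0.95,0.03,4,0,0.95,0.03,4,0,0.95,0.03,4],
)

```text
time: 13.55
tool_pos: [0.5057, -0.0357, 0.1645]
tcp_rot: [-0.515, 1.506, 0.501]
wrist_force: [13.8, -15.8, -5.4]
gripper_width: 0.0136
```

```bash
python3 -c "
from plan import *
mom()"
```

```text
t 13.6 r 0.1283 pos-angle 217.01 heading+180 217.18 z 0.1645 | F fwd 1.4 left -21.0 up -5.4 Mz -1.85 | Maxis 0.840 (no Mz 2.687) w 0.0136
```

Request:
play_rows(
  commands=[0,0.6,0.02,2.5,0,0.6,0.02,2.5,0,0.6,0.02,2.5,0,0.6,0.02,2.5],
)

```text
time: 13.95
tool_pos: [0.4926, -0.0154, 0.1643]
tcp_rot: [-0.379, 1.534, 0.366]
wrist_force: [11.0, -17.2, -5.3]
gripper_width: 0.0138
```

```bash
python3 -c "
from plan import *
mom()
crop('side',(280,210),64,12,'s14')"
```

```text
t 13.9 r 0.1287 pos-angle 206.24 heading+180 207.23 z 0.1643 | F fwd 1.9 left -20.4 up -5.3 Mz -1.82 | Maxis 0.799 (no Mz 2.616) w 0.0138
s14 origin 248 186 scale 12
```

View pics/s14.png

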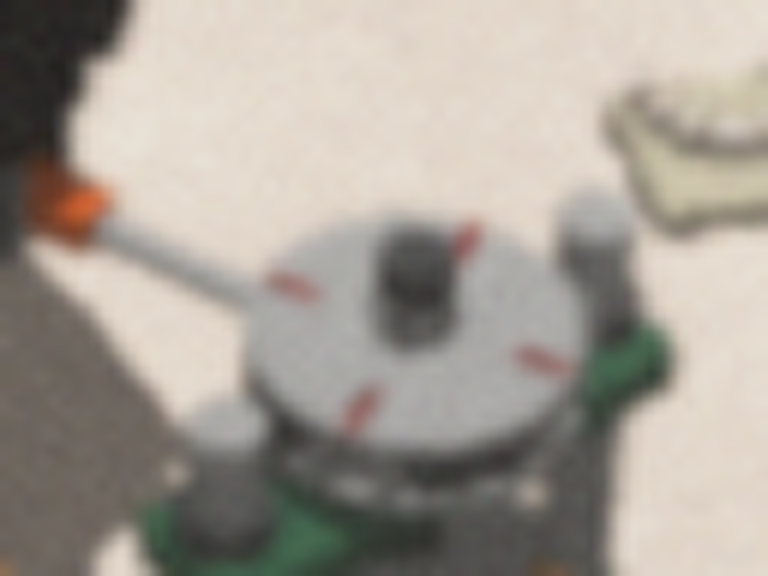

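Request:
play_rows(
  commands=[0,0.56,0.02,2.5,0,0.56,0.02,2.5,0,0.56,0.02,2.5],
)

```text
time: 14.3
tool_pos: [0.4858, 0.0, 0.1641]
tcp_rot: [-0.276, 1.549, 0.264]
wrist_force: [11.5, -18.2, -4.6]
gripper_width: 0.0139
```

```bash
python3 -c "
from plan import *
mom()
o=[]
for q in [(268,280),(478,228),(568,368),(350,430)]:
    P=onz('side',np.array((248,186))+(np.array(q)+.5)/12-.5,.174); d=P[:2]-AX;o.append(np.degrees(np.arctan2(d[1],d[0]))%90)
print(np.round(o,1))"
```

```text
t 14.3 r 0.1291 pos-angle 198.73 heading+180 199.73 z 0.1641 | F fwd 4.7 left -21.0 up -4.6 Mz -1.71 | Maxis 0.985 (no Mz 2.699) w 0.0139
[33.6 36.  39.5 35. ]
```

Request:
play_rows(
  commands=[0,0.56,0.02,2.5,0,0.56,0.02,2.5],
)

```text
time: 14.5
tool_pos: [0.4825, 0.0108, 0.1641]
tcp_rot: [-0.208, 1.557, 0.196]
wrist_force: [10.0, -19.0, -5.6]
gripper_width: 0.0138
```

```bash
python3 -c "
from plan import *
mom()"
```

```text
t 14.5 r 0.1293 pos-angle 193.73 heading+180 194.73 z 0.1641 | F fwd 4.8 left -20.9 up -5.6 Mz -1.76 | Maxis 0.933 (no Mz 2.697) w 0.0138
```

Request:
play_rows(
  commands=[0,0.56,0.02,2.5,0,0.56,0.02,2.5],
)

```text
time: 14.7
tool_pos: [0.4801, 0.0214, 0.1641]
tcp_rot: [-0.14, 1.562, 0.126]
wrist_force: [10.9, -21.9, -5.1]
gripper_width: 0.0137
```

```bash
python3 -c "
from plan import *
mom()"
```

```text
t 14.7 r 0.1296 pos-angle 188.91 heading+180 189.71 z 0.1641 | F fwd 7.1 left -23.4 up -5.1 Mz -2.03 | Maxis 0.990 (no Mz 3.022) w 0.0137
```

Request:
play_rows(
  commands=[0,0.56,0.02,2.5,0,0.56,0.02,2.5],
)

```text
time: 14.9
tool_pos: [0.4786, 0.0321, 0.164]
tcp_rot: [-0.071, 1.565, 0.057]
wrist_force: [9.6, -22.7, -4.7]
gripper_width: 0.0138
```

```bash
python3 -c "
from plan import *
mom()
crop('side',(280,210),64,12,'s15')"
```

```text
t 14.9 r 0.1298 pos-angle 184.15 heading+180 184.67 z 0.1640 | F fwd 7.7 left -23.4 up -4.7 Mz -2.15 | Maxis 0.885 (no Mz 3.031) w 0.0138
s15 origin 248 186 scale 12
```

View pics/s15.png

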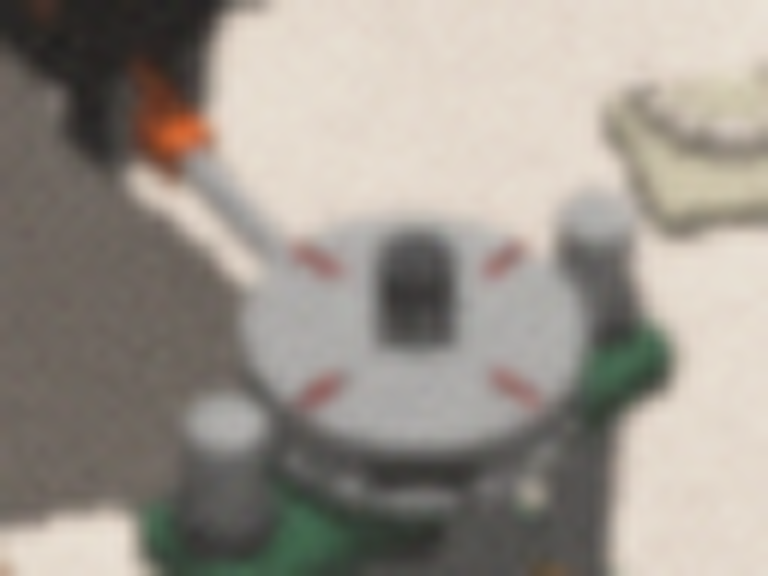

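Request:
play_rows(
  commands=[0,0.5,0.02,2.5],
)

```text
time: 15.05
tool_pos: [0.4783, 0.0367, 0.164]
tcp_rot: [-0.038, 1.566, 0.023]
wrist_force: [9.4, -25.6, -4.0]
gripper_width: 0.014
```

```bash
cat > m.py <<'E'
from plan import *
mom()
E
python3 m.py; python3 -c "
from plan import *
o=[]
for q in [(293,248),(525,243),(542,404),(300,404)]:
    P=onz('side',np.array((248,186))+(np.array(q)+.5)/12-.5,.174); d=P[:2]-AX;o.append(np.degrees(np.arctan2(d[1],d[0]))%90)
print(np.round(o,1))"
```

```text
t 15.1 r 0.1299 pos-angle 182.11 heading+180 182.22 z 0.1640 | F fwd 8.4 left -26.0 up -4.0 Mz -2.21 | Maxis 1.164 (no Mz 3.374) w 0.0140
[14.9 18.6 18.3 13.1]
```

Request:
play_rows(
  commands=[0,0.5,0.02,2.5],
)

```text
time: 15.15
tool_pos: [0.4781, 0.0417, 0.1639]
tcp_rot: [-0.003, 1.566, -0.013]
wrist_force: [8.8, -25.1, -4.0]
gripper_width: 0.0136
```

```bash
python3 m.py
```

```text
t 15.2 r 0.1300 pos-angle 179.92 heading+180 179.65 z 0.1639 | F fwd 8.9 left -25.0 up -4.0 Mz -2.30 | Maxis 0.957 (no Mz 3.257) w 0.0136
```

Request:
play_rows(
  commands=[0,0.5,0.02,2.5],
)

```text
time: 15.25
tool_pos: [0.4782, 0.0465, 0.1638]
tcp_rot: [0.031, 1.566, -0.047]
wrist_force: [9.6, -27.7, -3.5]
gripper_width: 0.0136
```

```bash
python3 m.py
```

```text
t 15.2 r 0.1300 pos-angle 177.78 heading+180 177.13 z 0.1638 | F fwd 11.0 left -27.2 up -3.5 Mz -2.26 | Maxis 1.291 (no Mz 3.553) w 0.0136
```

```bash
cat > avg.py <<'E'
from plan import *
import sys
n=int(sys.argv[1]) if len(sys.argv)>1 else 6
v=[]
for i in range(n):
    s=ctrl.observe(); d=s["tool_pos"][:2]-AX; F=s["wrist_force"]; h=np.radians(cur()[3])
    v.append([d[0]*F[1]-d[1]*F[0]+s["ft_torque"][2], F[:2]@[np.cos(h),np.sin(h)],F[:2]@[-np.sin(h),np.cos(h)],s["ft_torque"][2]])
    im=cams.read_camera("side")
v=np.array(v); print("M",v[:,0].round(2),"mean M,fwd,left,Mz",v.mean(0).round(3),"std",v.std(0).round(3)); mom()
E
python3 avg.py 8
```

```text
M [1.29 1.02 1.17 1.17 1.05 1.1  1.26 1.16] mean M,fwd,left,Mz [  1.15   10.406 -25.674  -2.202] std [0.089 0.346 0.694 0.051]
t 15.7 r 0.1301 pos-angle 177.80 heading+180 177.25 z 0.1638 | F fwd 10.0 left -25.3 up -4.2 Mz -2.14 | Maxis 1.157 (no Mz 3.297) w 0.0138
```

The standstill average is 1.15 N m against about 0.92 free, so the press has begun to bite. Small steps from here, averaging after each.

Request:
play_rows(
  commands=[0,0.5,0.02,2.5,0,0.5,0.02,2.5],
)

```text
time: 15.85
tool_pos: [0.4789, 0.056, 0.1637]
tcp_rot: [0.1, 1.564, -0.116]
wrist_force: [8.7, -29.1, -2.1]
gripper_width: 0.0135
```

```bash
python3 m.py; python3 avg.py 8; python3 -c "
from plan import *
crop('side',(280,210),64,12,'s16')"
```

```text
t 15.8 r 0.1301 pos-angle 173.59 heading+180 172.10 z 0.1637 | F fwd 12.6 left -27.6 up -2.1 Mz -2.34 | Maxis 1.287 (no Mz 3.631) w 0.0135
M [1.29 1.17 1.13 1.32 1.11 1.2  1.22 1.11] mean M,fwd,left,Mz [  1.194  11.917 -26.645  -2.308] std [0.074 0.416 0.63  0.052]
t 16.2 r 0.1301 pos-angle 173.58 heading+180 172.22 z 0.1637 | F fwd 11.7 left -26.3 up -4.2 Mz -2.27 | Maxis 1.187 (no Mz 3.460) w 0.0136
s16 origin 248 186 scale 12
```

View pics/s16.png

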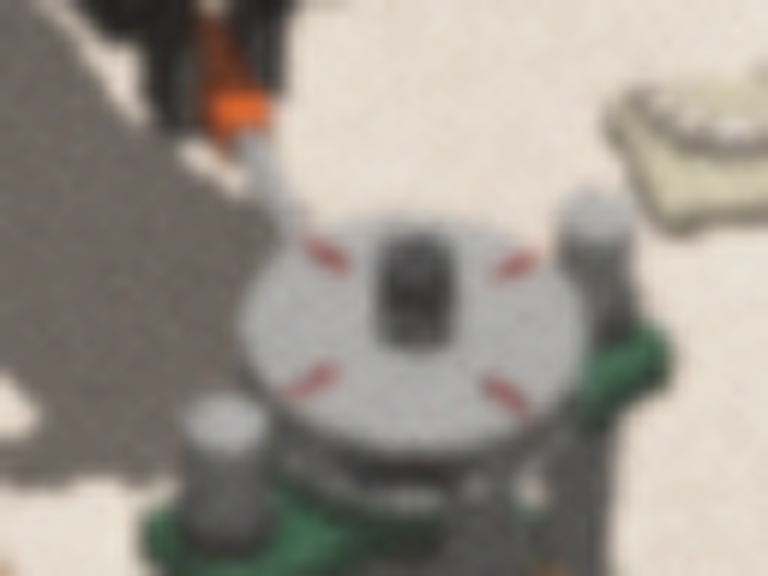

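Request:
play_rows(
  commands=[0,0.5,0.02,2.5,0,0.5,0.02,2.5],
)

```text
time: 16.5
tool_pos: [0.4803, 0.0655, 0.1635]
tcp_rot: [0.168, 1.559, -0.186]
wrist_force: [7.0, -30.5, -4.0]
gripper_width: 0.0135
```

```bash
python3 avg.py 8; python3 -c "
from plan import *
crop('side',(280,210),64,12,'s17')
for Q in ([(305,240),(538,255),(527,415),(285,395)],):
    o=[]
    for q in Q:
        P=onz('side',np.array((248,186))+(np.array(q)+.5)/12-.5,.174); d=P[:2]-AX;o.append(np.degrees(np.arctan2(d[1],d[0]))%90)
    print(np.round(o,1))"
```

```text
M [1.38 1.22 1.21 1.22 1.27 1.19 1.4  1.31] mean M,fwd,left,Mz [  1.275  13.088 -27.434  -2.356] std [0.076 0.478 0.608 0.027]
t 16.9 r 0.1301 pos-angle 169.37 heading+180 167.20 z 0.1635 | F fwd 12.3 left -26.9 up -2.4 Mz -2.30 | Maxis 1.253 (no Mz 3.555) w 0.0135
s17 origin 248 186 scale 12
[ 9.1 11.4 10.5  6.3]
```

View pics/s17.png

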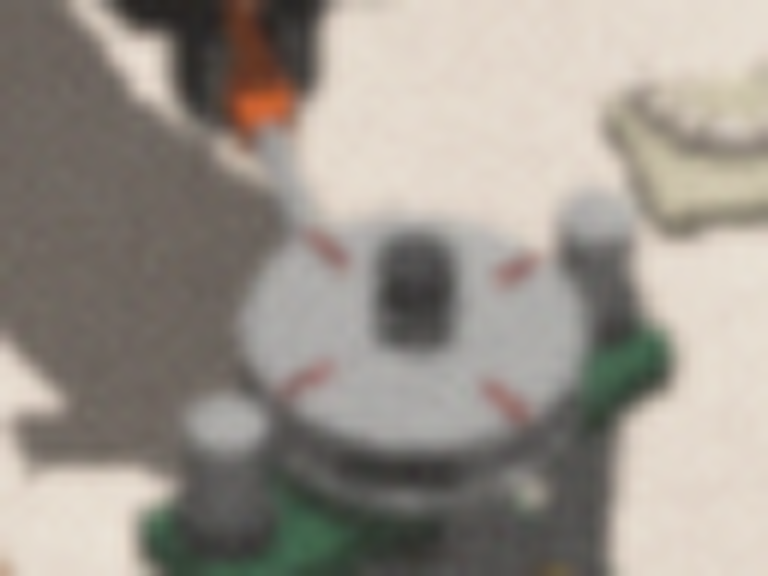

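Request:
play_rows(
  commands=[0,0.5,0.02,2.5,0,0.5,0.02,2.5],
)

```text
time: 17.15
tool_pos: [0.4825, 0.0747, 0.1633]
tcp_rot: [0.236, 1.553, -0.255]
wrist_force: [4.8, -32.8, -2.3]
gripper_width: 0.0138
```

```bash
python3 avg.py 8; python3 -c "
from plan import *
crop('side',(280,210),64,12,'s18')"
```

```text
M [1.51 1.36 1.26 1.29 1.35 1.4  1.32 1.29] mean M,fwd,left,Mz [  1.348  14.792 -28.282  -2.425] std [0.074 0.52  0.653 0.038]
t 17.6 r 0.1300 pos-angle 165.18 heading+180 162.18 z 0.1633 | F fwd 14.0 left -28.3 up -2.9 Mz -2.39 | Maxis 1.378 (no Mz 3.770) w 0.0138
s18 origin 248 186 scale 12
```

View pics/s18.png

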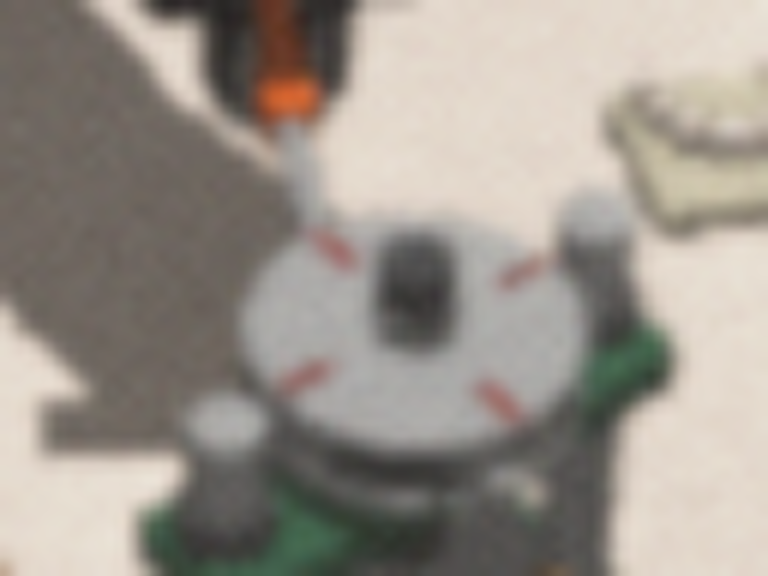

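Request:
play_rows(
  commands=[0,0.6,0.02,2.5],
)

```text
time: 17.7
tool_pos: [0.4839, 0.0798, 0.1632]
tcp_rot: [0.269, 1.55, -0.289]
wrist_force: [2.7, -33.0, -2.5]
gripper_width: 0.0135
```

```bash
python3 avg.py 10; python3 -c "
from plan import *
crop('side',(280,210),64,12,'s19')"
```

```text
M [1.47 1.35 1.53 1.44 1.36 1.37 1.21 1.37 1.4  1.38] mean M,fwd,left,Mz [  1.39   14.632 -29.122  -2.492] std [0.08  0.493 0.663 0.05 ]
t 18.2 r 0.1300 pos-angle 162.72 heading+180 159.67 z 0.1631 | F fwd 14.4 left -28.6 up -2.8 Mz -2.49 | Maxis 1.322 (no Mz 3.809) w 0.0140
s19 origin 248 186 scale 12
```

View pics/s19.png

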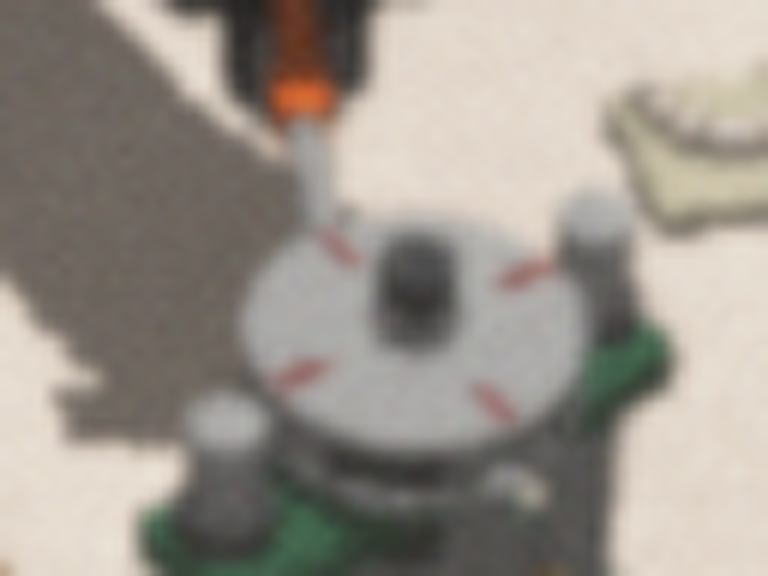

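The averaged moment is 1.39 N m, about 1.5 times the 0.92 free. Stopping here, unloading counter-clockwise, then withdrawing.

Request:
play_rows(
  commands=[0,-0.5,0,0,0,-0.5,0,0,0,0,0,0],
)

```text
time: 18.55
tool_pos: [0.4798, 0.075, 0.1632]
tcp_rot: [0.272, 1.554, -0.276]
wrist_force: [-1.4, -6.2, -1.4]
gripper_width: 0.0136
```

```bash
python3 avg.py 3
```

```text
M [0.31 0.33 0.34] mean M,fwd,left,Mz [ 0.325  0.339 -6.546 -0.544] std [0.013 0.404 0.209 0.014]
t 18.7 r 0.1329 pos-angle 165.30 heading+180 160.01 z 0.1632 | F fwd 0.9 left -6.7 up -1.2 Mz -0.63 | Maxis 0.266 (no Mz 0.892) w 0.0139
```

Request:
play_rows(
  commands=[0,-0.25,0,0,0,0,-0.5,0,0,0,-1.0,0,0,0,-1.5,0,0,0,-1.0,0,0,0,-1.0,0,0,0,0,0],
)

```text
time: 19.4
tool_pos: [0.4309, 0.0922, 0.1635]
tcp_rot: [0.271, 1.554, -0.271]
wrist_force: [1.0, -0.3, -2.5]
gripper_width: 0.0136
```

```bash
python3 m.py; python3 -c "
from plan import *
crop('side',(280,200),100,8,'s20')
crop('top',(255,160),100,8,'t20')"
```

```text
t 19.4 r 0.1843 pos-angle 164.03 heading+180 160.23 z 0.1635 | F fwd 1.0 left 0.0 up -2.5 Mz -0.00 | Maxis 0.001 (no Mz 0.004) w 0.0136
s20 origin 230 162 scale 8
t20 origin 205 122 scale 8
```

View pics/s20.png

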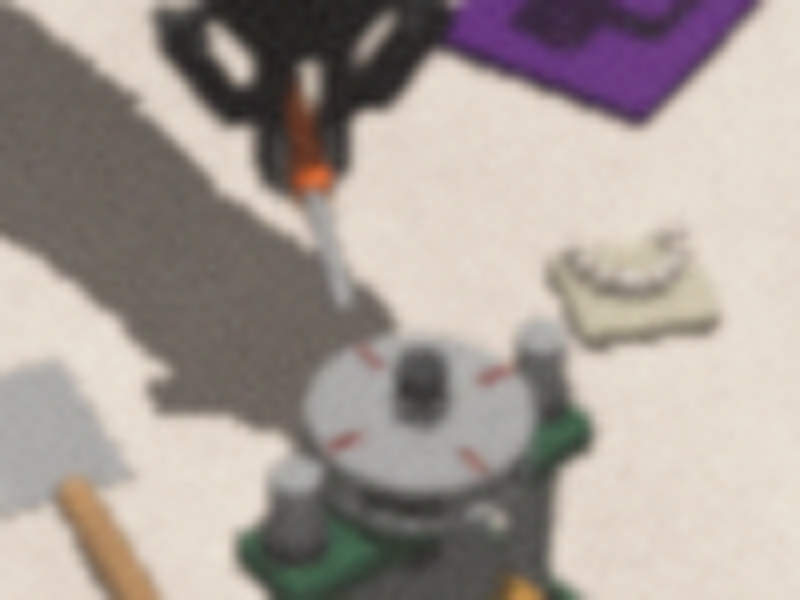

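View pics/t20.png

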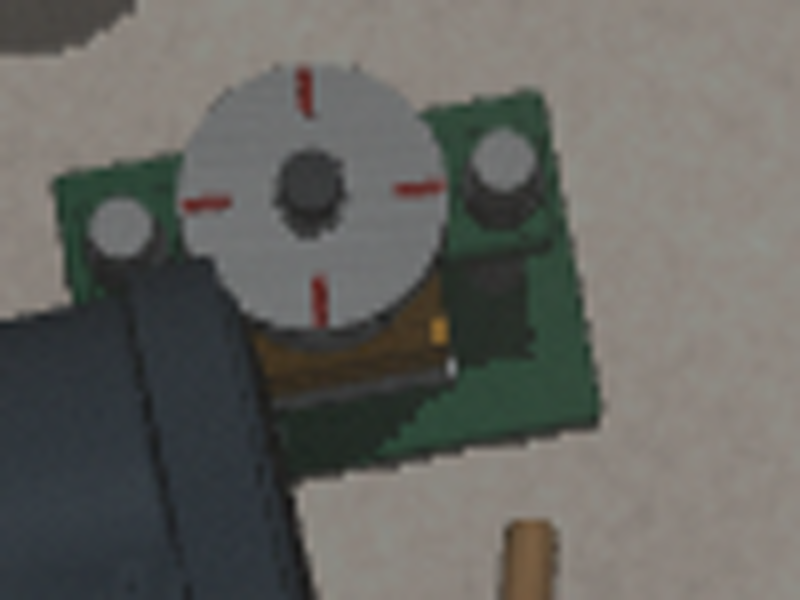

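Run:
```python
from plan import *
def ang(n,Q,o,s):
    r=[]
    for q in Q:
        P=onz(n,np.array(o)+(np.array(q)+.5)/s-.5,.174); d=P[:2]-AX;a=np.degrees(np.arctan2(d[1],d[0]))%90; r.append(a if a<45 else a-90)
    return np.round(r,1),np.mean(r).round(2)
print(ang("top",[(303,68),(184,206),(444,186),(320,326)],(205,122),8))
for nm,Q in dict(s14=[(268,280),(478,228),(568,368),(350,430)],s15=[(293,248),(525,243),(542,404),(300,404)],s16=[(305,240),(538,255),(527,415),(285,395)],s17=[(305,235),(537,260),(525,418),(280,393)],s18=[(315,235),(545,262),(518,418),(277,390)],s19=[(318,230),(548,265),(512,418),(278,388)]).items(): print(nm,ang("side",Q,(248,186),12))
print(ang("side",[(360,348),(512,370),(485,472),(330,447)],(230,162),8))
```

```text
(array([4. , 3.9, 3.3, 2.3]), np.float64(3.39))
s14 (array([33.6, 36. , 39.5, 35. ]), np.float64(36.03))
s15 (array([14.9, 18.6, 18.3, 13.1]), np.float64(16.23))
s16 (array([ 9.1, 11.4, 10.5,  6.3]), np.float64(9.31))
s17 (array([7.5, 9.7, 9. , 4.5]), np.float64(7.66))
s18 (array([4.8, 7.2, 7.1, 2.7]), np.float64(5.43))
s19 (array([2.5, 5.3, 5.3, 2.1]), np.float64(3.81))
(array([ 1.9,  3.6,  4.6, -0. ]), np.float64(2.51))
```

The collar is at 183.4°, unchanged after withdrawal, having turned about 2.47 rad in all. Now I'll take the bar back above the rest.

Run:
```python
from plan import *
p=cur(); r,c=to(p,[.40,.03,.164,-12],2,1);r2,c=to(c,[.4333,-.2764,.164,13.26],8,1)
print(np.array(r+r2,float).reshape(-1,4).tolist())
```

```text
[np.float64(-0.0), np.float64(-3.5), np.float64(-0.5), np.float64(-3.9), np.float64(-0.0), np.float64(-3.4), np.float64(-0.7), np.float64(-3.9)] end [  0.3999   0.0299   0.1636 -11.9911]
[np.float64(-0.0), np.float64(-3.7), np.float64(1.2), np.float64(-3.2), np.float64(-0.0), np.float64(-3.7), np.float64(1.0), np.float64(-3.1), np.float64(-0.0), np.float64(-3.7), np.float64(0.8), np.float64(-3.2), np.float64(-0.0), np.float64(-3.9), np.float64(0.6), np.float64(-3.1), np.float64(-0.0), np.float64(-3.8), np.float64(0.4), np.float64(-3.2), np.float64(-0.0), np.float64(-3.8), np.float64(0.1), np.float64(-3.1), np.float64(-0.0), np.float64(-3.9), np.float64(-0.0), np.float64(-3.2), np.float64(-0.0), np.float64(-3.8), np.float64(-0.3), np.float64(-3.2)] end [ 0.4331 -0.2761  0.1636 13.3089]
[[-0.0, -3.5, -0.5, -3.9], [-0.0, -3.4, -0.7, -3.9], [-0.0, -3.7, 1.2, -3.2], [-0.0, -3.7, 1.0, -3.1], [-0.0, -3.7, 0.8, -3.2], [-0.0, -3.9, 0.6, -3.1], [-0.0, -3.8, 0.4, -3.2], [-0.0, -3.8, 0.1, -3.1], [-0.0, -3.9, -0.0, -3.2], [-0.0, -3.8, -0.3, -3.2]]
```

Request:
play_rows(
  commands=[0,-3.5,-0.5,-3.9,0,-3.4,-0.7,-3.9,0,-3.7,1.2,-3.2,0,-3.7,1.0,-3.1,0,-3.7,0.8,-3.2,0,-3.9,0.6,-3.1,0,-3.8,0.4,-3.2,0,-3.8,0.1,-3.1],
)

```text
time: 20.3
tool_pos: [0.4248, -0.202, 0.1634]
tcp_rot: [-0.096, 1.568, 0.095]
wrist_force: [1.3, 0.3, -1.8]
gripper_width: 0.0142
```

Request:
play_rows(
  commands=[0,-3.9,0,-3.2,0,-3.8,-0.3,-3.2,0,0,0,0,0,0,0,0],
)

```text
time: 20.7
tool_pos: [0.4326, -0.2774, 0.1629]
tcp_rot: [-0.179, 1.564, 0.18]
wrist_force: [1.3, 0.2, -2.1]
gripper_width: 0.0135
```

```bash
python3 st.py; python3 -c "
from plan import *
p=cur(); to(p,[.4333,-.2764,.164,13.26],1)"
```

```text
t 20.7 p [ 0.4326 -0.2774  0.1629] w 0.0135 q [-0.57   0.265 -0.207  1.099  0.    -0.799]
x [-0.001  0.    -1.   ] y [-0.227  0.974  0.001] z [ 0.974  0.227 -0.   ] F [ 1.27  0.16 -2.13] M [0.026 0.01  0.011]
z-axis heading deg 13.12 y heading 103.12
[np.float64(-0.11), np.float64(0.08), np.float64(0.09), np.float64(-0.14)] end [ 0.4333 -0.2764  0.164  13.2648]
```

Request:
play_rows(
  commands=[-0.1,0.1,0.1,-0.1,0,0,0,0],
)

```text
time: 20.9
tool_pos: [0.4336, -0.2743, 0.1645]
tcp_rot: [-0.184, 1.563, 0.184]
wrist_force: [0.5, 0.5, -3.3]
gripper_width: 0.0137
```

```bash
python3 st.py
python3 - <<'E'
from h import *
crop("side",(180,225),120,6,"s21");crop("top",(352,200),120,6,"t21")
a=cv2.imread("pics/s3.png");b=cv2.imread("pics/s21.png");c=cv2.imread("pics/t3.png");d=cv2.imread("pics/t21.png")
cv2.imwrite("pics/cmp.png",cv2.resize(np.vstack([np.hstack([a,b]),np.hstack([c,d])]),(800,600)))
E
```

```text
t 20.9 p [ 0.4336 -0.2743  0.1645] w 0.0137 q [-0.564  0.262 -0.207  1.102  0.    -0.798]
x [-0.  0. -1.] y [-0.232  0.973  0.   ] z [0.973 0.232 0.   ] F [ 0.48  0.52 -3.27] M [ 0.016 -0.049  0.027]
z-axis heading deg 13.42 y heading 103.42
s21 origin 120 180 scale 6
t21 origin 292 155 scale 6
```

View pics/cmp.png

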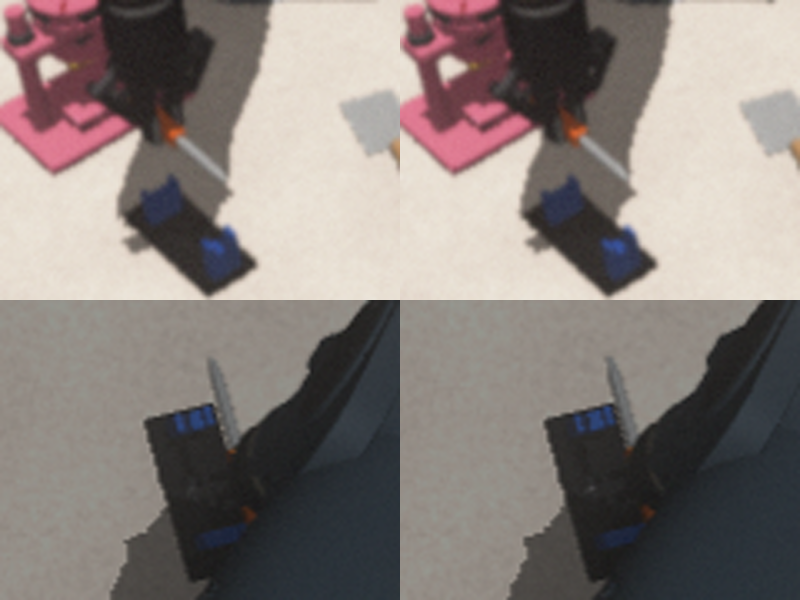

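View pics/s21.png

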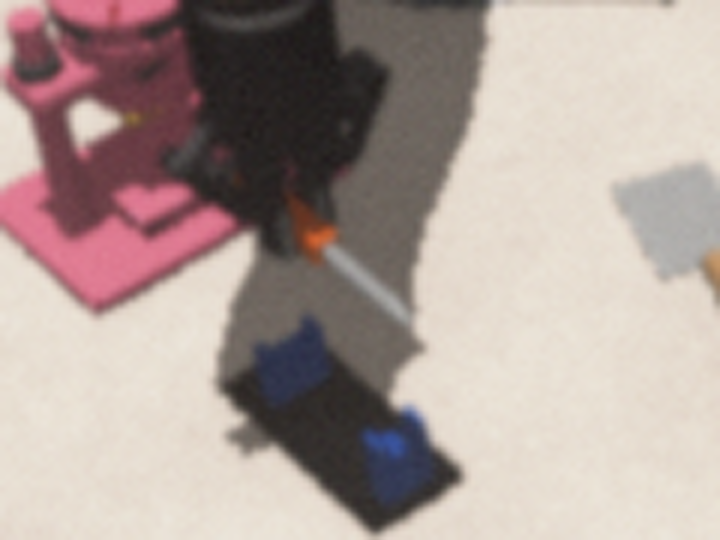

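View pics/t21.png

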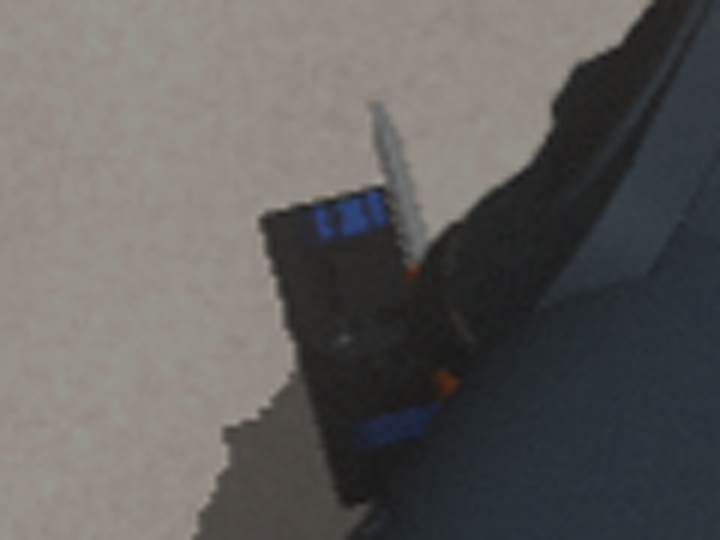

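The bar sits in the grip as it did when lifted (tip at side-crop 412,326 against 412,328 then). The tool is 2 mm left of where it was, so I'll correct that and lower.

Request:
play_rows(
  commands=[1.0,-0.2,0,0.1,2.5,0,0,0,2.5,0,0,0,2.0,0,0,0,0,0,0,0],
)

```text
time: 21.5
tool_pos: [0.4322, -0.2759, 0.0815]
tcp_rot: [-0.18, 1.567, 0.185]
wrist_force: [0.3, 0.0, -2.1]
gripper_width: 0.0137
```

```bash
python3 st.py
python3 - <<'E'
from h import *
crop("side",(180,240),100,8,"s22");crop("top",(352,205),100,8,"t22")
E
```

```text
t 21.5 p [ 0.4322 -0.2759  0.0815] w 0.0137 q [-0.568  0.337 -0.335  0.904 -0.    -0.8  ]
x [-0.004  0.003 -1.   ] y [-0.23   0.973  0.003] z [ 0.973  0.23  -0.004] F [ 0.26  0.04 -2.07] M [ 0.084  0.039 -0.053]
z-axis heading deg 13.29 y heading 103.29
s22 origin 130 202 scale 8
t22 origin 302 167 scale 8
```

View pics/s22.png

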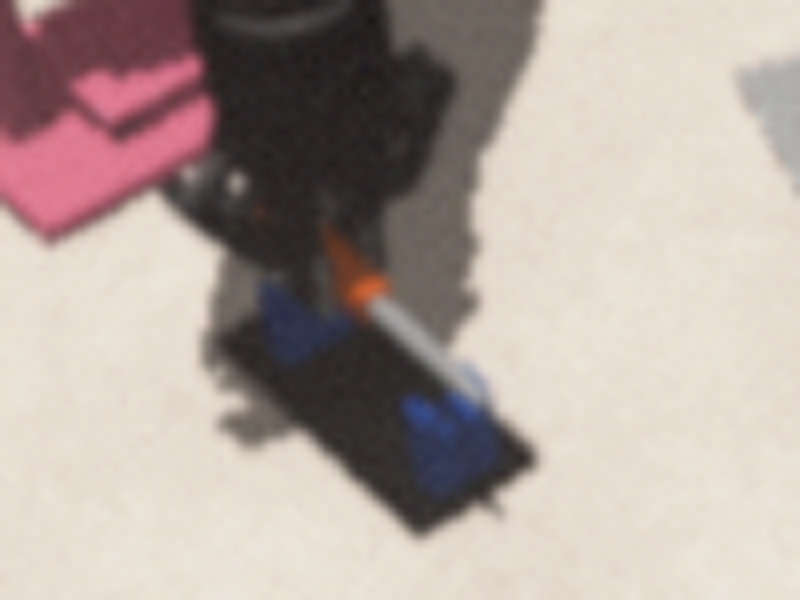

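View pics/t22.png

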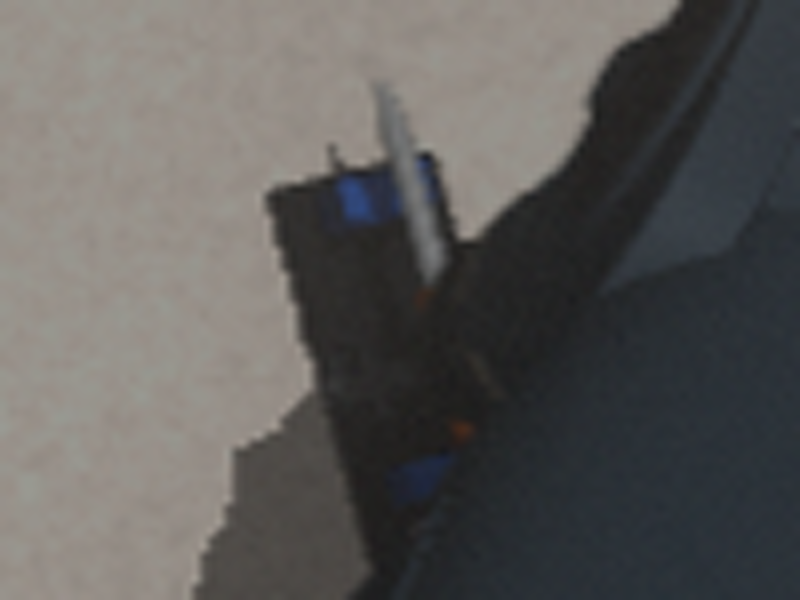

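Request:
play_rows(
  commands=[1.5,0,0,0,0.8,0,0,0,0.4,0,0,0,0.2,0,0,0,0,0,0,0],
)

```text
time: 22.1
tool_pos: [0.434, -0.2773, 0.0556]
tcp_rot: [-0.182, 1.563, 0.182]
wrist_force: [-0.1, -0.3, -2.9]
gripper_width: 0.0143
```

```bash
python3 st.py
python3 - <<'E'
from h import *
crop("side",(180,240),100,8,"s23");crop("top",(352,205),100,8,"t23")
E
```

```text
t 22.1 p [ 0.434  -0.2773  0.0556] w 0.0143 q [-0.568  0.365 -0.371  0.834 -0.    -0.8  ]
x [ 0. -0. -1.] y [-0.229  0.973 -0.   ] z [0.973 0.229 0.   ] F [-0.07 -0.35 -2.93] M [ 0.003 -0.024 -0.04 ]
z-axis heading deg 13.26 y heading 103.26
s23 origin 130 202 scale 8
t23 origin 302 167 scale 8
```

View pics/t23.png

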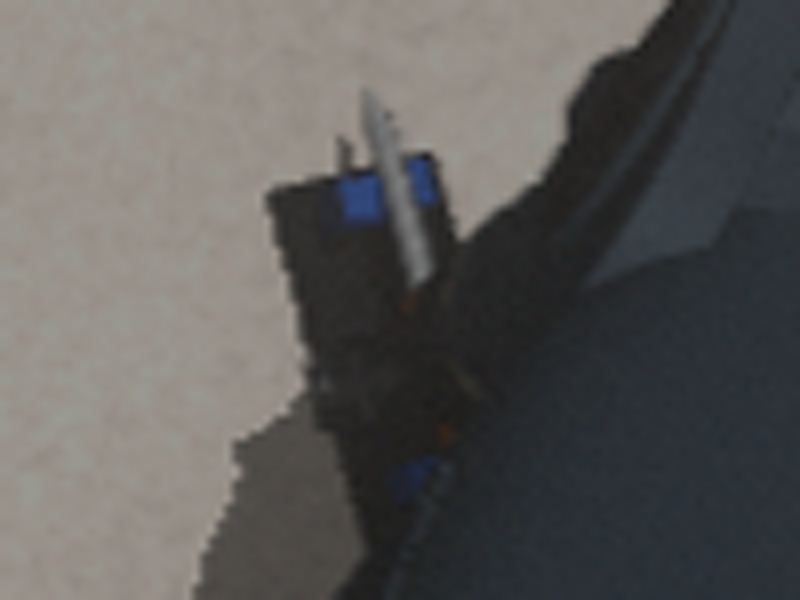

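By both the pose reading and the tip pixel (348,178.5 against 346.4,179.8 at first), the tool is about 2 mm to the right and 1 mm forward of where it was. I'll correct and lower.

Request:
play_rows(
  commands=[0.1,0.2,-0.1,0,0.2,0,0,0,0.05,0,0,0,0,0,0,0],
)

```text
time: 22.6
tool_pos: [0.4324, -0.2754, 0.0518]
tcp_rot: [-0.182, 1.563, 0.182]
wrist_force: [0.1, -0.4, -0.6]
gripper_width: 0.0137
```

```bash
python3 st.py
python3 - <<'E'
from h import *
crop("side",(177,247),80,9,"s24");crop("top",(352,210),100,8,"t24")
E
sleep 0; python3 st.py
```

```text
t 22.6 p [ 0.4324 -0.2754  0.0518] w 0.0137 q [-0.567  0.367 -0.381  0.823 -0.    -0.799]
x [-0. -0. -1.] y [-0.229  0.973 -0.   ] z [ 0.973  0.229 -0.   ] F [ 0.08 -0.37 -0.58] M [0.01  0.053 0.024]
z-axis heading deg 13.27 y heading 103.27
s24 origin 137 217 scale 9
t24 origin 302 172 scale 8
t 22.7 p [ 0.4325 -0.2755  0.0518] w 0.0137 q [-0.567  0.367 -0.381  0.823 -0.    -0.799]
x [-0. -0. -1.] y [-0.229  0.973 -0.   ] z [ 0.973  0.229 -0.   ] F [ 0.49  0.39 -2.68] M [-0.008 -0.036  0.006]
z-axis heading deg 13.26 y heading 103.26
```

View pics/t24.png

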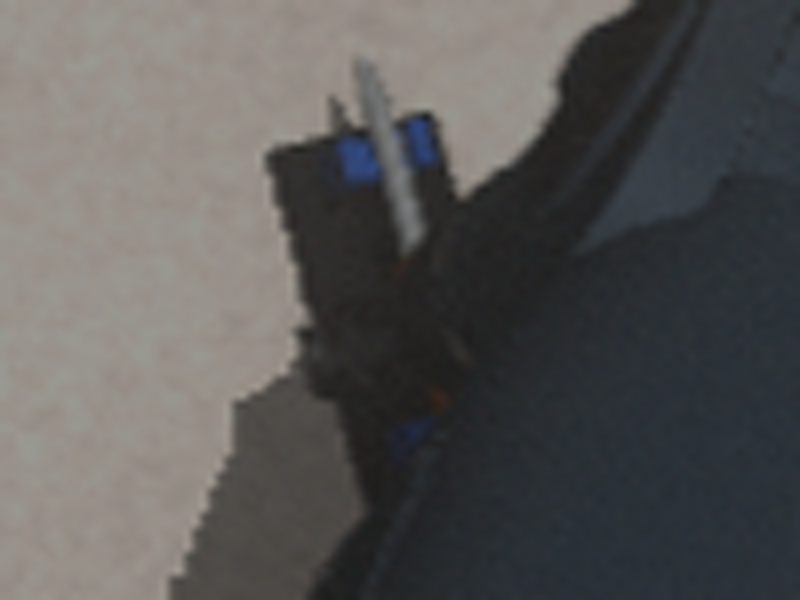

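View pics/s24.png

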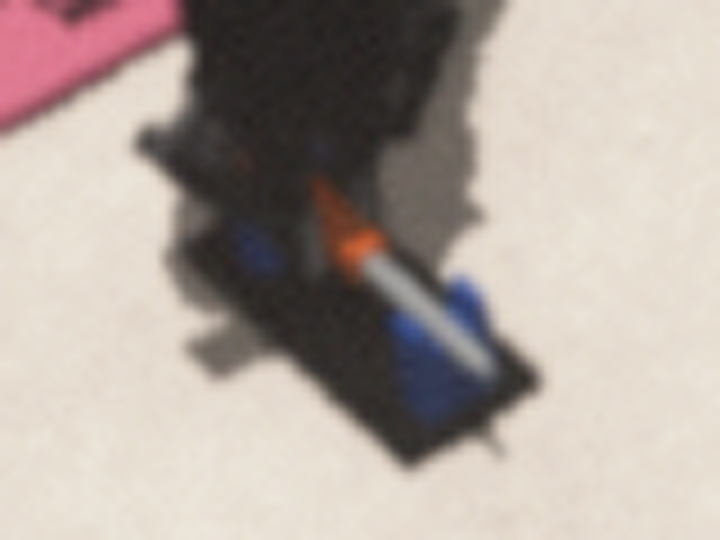

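Request:
play_rows(
  commands=[0.1,0.05,0,0,0.1,0,0,0,0,0,0,0],
)

```text
time: 23.0
tool_pos: [0.4326, -0.2755, 0.0516]
tcp_rot: [-0.183, 1.562, 0.18]
wrist_force: [-6.5, 1.9, 20.8]
gripper_width: 0.0141
```

```bash
python3 st.py
```

```text
t 23.0 p [ 0.4326 -0.2755  0.0516] w 0.0141 q [-0.567  0.366 -0.383  0.82  -0.001 -0.798]
x [ 0.001 -0.002 -1.   ] y [-0.229  0.973 -0.002] z [0.973 0.229 0.001] F [-6.47  1.91 20.76] M [ 0.357  1.258 -0.051]
z-axis heading deg 13.25 y heading 103.25
```

Request:
play_rows(
  commands=[-0.15,0,0,0,0,0,0,0],
)

```text
time: 23.2
tool_pos: [0.4326, -0.2752, 0.0517]
tcp_rot: [-0.182, 1.563, 0.181]
wrist_force: [-2.1, 0.8, 8.0]
gripper_width: 0.014
```

Request:
play_rows(
  commands=[0,0,0,0,0,0,0,0,0,0,0,0,0,0,0,0],
  fingers=0.0,
)

```text
time: 23.6
tool_pos: [0.4324, -0.275, 0.0512]
tcp_rot: [-0.182, 1.563, 0.182]
wrist_force: [-0.7, -0.1, 0.4]
gripper_width: 0.0427
```

Request:
play_rows(
  commands=[-1.0,0,0,0,-2.0,0,0,0,-3.0,0,0,0,-4.0,0,0,0,-4.0,0,0,0,-3.0,0,0,0,0,0,0,0],
)

```text
time: 24.3
tool_pos: [0.434, -0.276, 0.2263]
tcp_rot: [-0.185, 1.557, 0.178]
wrist_force: [0.1, -0.2, -1.3]
gripper_width: 0.0428
```

```bash
python3 st.py
python3 - <<'E'
from h import *
crop("side",(177,247),80,9,"s25");crop("top",(352,210),100,8,"t25")
E
```

```text
t 24.3 p [ 0.434  -0.276   0.2263] w 0.0428 q [-0.566  0.224 -0.095  1.245 -0.    -0.798]
x [ 0.006 -0.004 -1.   ] y [-0.229  0.973 -0.006] z [0.973 0.229 0.005] F [ 0.15 -0.24 -1.29] M [-0.03  -0.022 -0.046]
z-axis heading deg 13.27 y heading 103.26
s25 origin 137 217 scale 9
t25 origin 302 172 scale 8
```

View pics/s25.png

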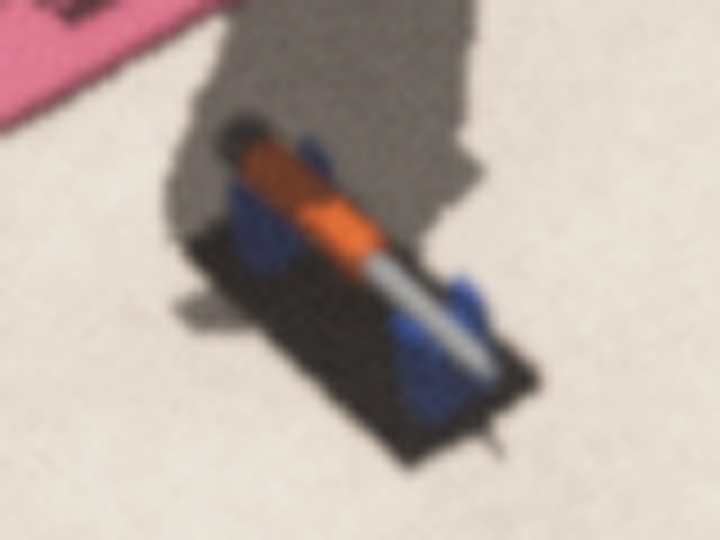

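View pics/t25.png

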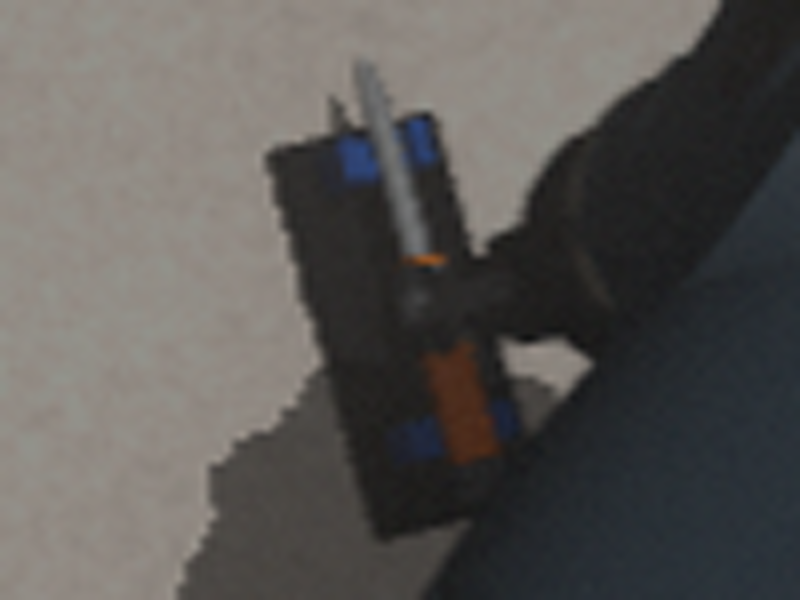

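The bar lies in both cradles as at the start (tip at side-crop 495,375 and top-crop 362,62, against 495,372 and 355,62). One last look at the whole scene before handing in.

Run:
```python
from h import *
i=cams.read_camera("side");cv2.imwrite("pics/final.png",i[:,:,::-1]);print(ctrl.observe()["wrist_force"])
a=cv2.imread("pics/side0.png").astype(int);d=np.abs(a-i[:,:,::-1].astype(int)).sum(2)>90
n,l,s,c=cv2.connectedComponentsWithStats(d.astype(np.uint8));print([(s[k].tolist()) for k in range(1,n) if s[k][4]>15])
```

```text
[ 0.04653113  0.0403677  -0.07335404]
[[117, 0, 85, 246, 8789], [210, 0, 90, 178, 4339], [302, 0, 18, 4, 39], [306, 5, 44, 101, 1652], [182, 10, 15, 25, 223], [316, 16, 4, 20, 41], [173, 34, 33, 67, 1417], [322, 67, 9, 3, 18], [318, 136, 16, 16, 135], [278, 202, 9, 6, 37], [156, 249, 8, 5, 32]]
```

View pics/final.png

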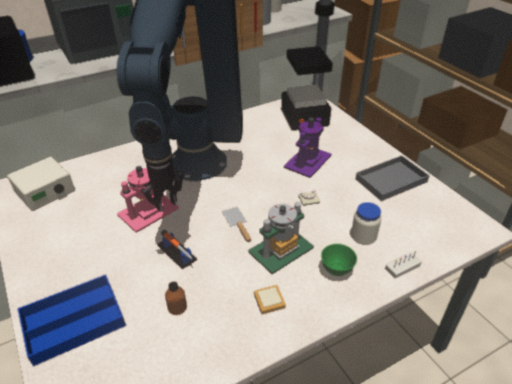

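```bash
python3 -c "
from rig import ctrl
print(ctrl.close_job())"
```

```text
the job is handed in; nothing more can be done
None
```

I clamped the flask with the bar in two strokes and laid the bar back in its rest. The job was handed in at about 24 s; no verdict was reported.

**Clamping:** The collar turned about 2.47 rad clockwise, roughly 90° from the first hole and 52° from the next. Running free, the moment about the axis read about 0.92 N m, with single readings scattering from 0.75 to 0.99. It rose once the press bit, at about 2.2 rad by back-calculation. I stopped at an average of 1.39 N m, about 1.5 times free and some 0.45 to 0.5 N m more. That excess is good only to about 0.1 N m because of the scatter. The collar kept its angle when the bar was withdrawn, at about 183.4° (top) and 182.5° (side) against 183.8° before.

**Bar:** It lies in both cradles with its tip within about 2 mm of where it first lay.

**Last checks:** The gripper was clear above the rest with no wrist force. Comparing the first and last side pictures, the only changes were the arm, its shadows, the press spindle and a small patch at the rest.

**What disagreed:** In the first stroke the collar lagged the bar by up to 25°, because the arm and grip gave under the side load. I therefore judged the turn by the red strokes and the moment, not by the tool angle. The rise in moment came out nearer 2.0 than 1.6 N m per radian, which is within the reading error. Pressing the bar down in its rest briefly reached about 21 N, below the limits.

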